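Load the handle-blank magazine

ROBOT

A 6-joint arm with a two-finger parallel gripper is mounted at the origin on the work surface. World frame = base frame: x ahead of the robot, y to its left, z up, the work surface at z = 0. Lengths are in mm, angles in rad, forces in N, time in s.
With the tool pointing down it reaches from about 350 to 775 mm from the base axis. Payload 7.3 kg.
Tool frame: the origin (TCP) lies at the very end of the fingers, on their centre line; the grasp point (between the pads) lies 19 mm behind it; x points along the fingers, y is the direction in which the jaws open and shut, and the axes are right-handed (so a half turn about x gives the same grasp; the last joint's range is limited). The gripper opens to 92 mm and grips with 3 to 60 N. Pads are 19 mm wide; open, the fingers measure 130 mm over their backs; the gripper's body (75 mm by 190 mm) begins 47 mm behind the grasp point.
Start: joints at [-1.456, 0.342, 1.524, -0, 1.275, -0.146], TCP at [135.395, -507.26, 226.741] pointing down, gripper open.
Joint ranges: [-2.53, 2.53], [-0.77, 2.02], [0.04, 2.7], [-1, 4.14], [0.28, 2.66], [-3.11, 3.11]. Speed limits (rad/s): [2.57, 2.57, 3.14, 3.14, 3.14, 3.14].

INTERFACE

Orientations are given as [roll, pitch, yaw] about the fixed x, y, z axes, in that order (R = Rz(yaw) Ry(pitch) Rx(roll)).
In Python, from plant import sensors, capture, bot gives the robot as it stands.
- The arm moves only by the shell command python3 -m crank 'ROWS' [OPENING]. ROWS is JSON, a list of rows, each an object of numbers: "dx", "dy", "dz": the shift along the tool's x, y, z in cm; "spin": the turn about the tool's x in rad. A call has 1 to 20 rows; each row is the pose to reach, as a shift and turn from the pose commanded when the call began, along the tool's axes at that moment; what a row does not reach only later rows make up. A row lasts 1/12 s, in which the tool goes at most 41.7 mm and 7.16 degrees, less where a joint would pass 70% of its speed; a pose out of reach is approached as far as the arm can. A call with a gripper value outside its range is refused whole. OPENING is the opening in per cent of the stroke, from 0 (shut) to 100 (fully open), set as the call begins (- or left out, the last holds). The fingers move at their own pace and stop on an object; the grip force is fixed at half the most. Time passes only in rows, so rows that repeat a pose let the fingers close. It gives the time, the measured TCP pose, the force and the opening at its end, in the units of the state.
- sensors.get_obs(): the state, without advancing time (a new reading comes with each control period).
- capture(name): name is "scene" or "top" or "wrist"; returns a dict with "frame" (480x640x3 uint8, blue, green, red), "vfov" (degrees; the focal length in pixels is half the picture's height over the tangent of half this angle, whatever the lens; pixels are square), "cx", "cy" (the principal point, pixels), "view" (4x4, takes a point from world to camera coordinates); the wrist camera has in their place "mount" (4x4, takes a point from camera to tool coordinates, whose origin is the TCP and whose axes are the tool frame's). Camera axes: x right, y down, z forward; pixel columns grow to the right and rows downward; lengths in mm; the calibration is good to about 2 mm. A picture is of the moment at which its call begins: read the wrist's pose just before it. There is no depth.
- bot.close_job(): hands the job in, once; it reports no verdict.
The state is a dict: "time": time; "joint_positions": joint angles; "dq": joint speeds; "tau": joint torques, N m; "tool_pos": TCP position; "tcp_rot": TCP orientation; "contact_force": force on the tool from outside, world axes, zero at the start; "moment": the same for the moment, N m; "grip_width": finger opening in mm.
Only numpy, scipy, OpenCV 4.12 (cv2) and the standard library are available. Lean on these libraries where they do the work, as an engineer would, in place of code of your own. Each camera call takes 0.05 s, during which the arm holds its last target.

TASK

Slide the gate of the sloping gravity-feed chute fully shut. Then load the three turned wooden handle blanks from their cradles into the chute one by one, lying across it so that they roll down and queue against the gate, ready to dispense in order: thickest first, then the middle one, then the thinnest. Leave the lid, the cup and the wooden lid knob where they stand.

Things in the scene. Friction and masses are not known exactly. Their poses are not given: they have to be found in the camera images.
- chute: fixed sloping aluminium chute. Origin on the table below the gate's uphill face; x level, pointing downhill, y across, z up. Floor slopes 10 degrees: 30 mm high at x = 0, 65 mm at the open upper end, x = -202 mm. Channel 70 mm wide, y -35 to 35 mm; slick rails 3 mm thick, 20 mm above the floor, with outward flared lips 8 mm higher uphill of x = -60 mm. Below the gate a 65 mm nest
- gate_face (a point): middle of the channel floor at the gate's uphill face (30 mm above the table), where the queue begins; axes as the chute's
- loading_point (a point): middle of the channel floor between the flared rails, 150 mm up the slope from the gate, 56 mm above the table; a blank let go here, its axis across the chute, rolls down by itself. The full queue ends 113 mm up the slope from the gate face. Axes as the chute's
- gate (a joint): the gate, a steel plate standing 34 mm above the chute's floor, that slides across the chute: 0 when fully shut, 0.07 m when fully open (drawn out towards the chute's -y). It starts open, at 0.05 to 0.07; it stops at 0, stays where it is left and takes about 2 N to slide
- gate_handle (a point): point on the axis of the gate's black upright post, to grip or push: 14 mm in diameter, from 66 to 102 mm above the table, this point at 85 mm. To shut the gate move it along the chute's +y by the joint's value. Shut, it stands 9 mm downhill of the gate face and 60 mm to the -y side of the chute's middle. Axes as the chute's
- thick_center (a point): thick blank: centre of a plain turned hardwood cylinder, 48 mm in diameter and 64 mm long, lying on its side. Its own y axis is the cylinder's axis (either way round; x and z turn as it rolls). At the start it lies on a low steel cradle, its centre 34.5 mm above the table
- middle_center (a point): middle blank: centre of a plain turned hardwood cylinder, 38 mm in diameter and 64 mm long, lying on its side. Its own y axis is the cylinder's axis (either way round; x and z turn as it rolls). At the start it lies on a low steel cradle, its centre 29.1 mm above the table
- thin_center (a point): thin blank: centre of a plain turned hardwood cylinder, 28 mm in diameter and 64 mm long, lying on its side. Its own y axis is the cylinder's axis (either way round; x and z turn as it rolls). At the start it lies on a low steel cradle, its centre 23.4 mm above the table
- cradle0: low steel cradle under the thick blank at the start, fixed, one of three alike: two bars 6 mm thick along its y axis, 18 mm apart, 100 mm long, their tops 12 mm above the table, on cross feet 34 mm wide near their ends. Origin on the table under its middle
- cradle1: the same, under the middle blank
- cradle2: the same, under the thin blank
- lid: bystander: steel teapot lid, 76 mm in diameter, 36 mm high with its knob, origin at the middle of its underside
- cup: bystander: steel cup, 68 mm in diameter, 75 mm high, open upwards, origin under its middle
- knob: bystander: wooden lid knob of mushroom shape, 34 mm in diameter, 40 mm high, standing; origin under its middle
There are look-alikes about, which are no part of the job. Leave any white look-alike of the part that bears thin_center alone.

How it is judged:
By the outcome, as a careful person would: the job done as asked, in the order asked, and still so for the second after the job is handed in, with the robot touching nothing.
It also fails if it takes over 69 s, if anything falls off the work surface, if the arm or the gripper's body presses on something with over 40 N, if the wrist force passes 120 N, or if a joint passes its speed limit or range.

## Working session

There is one attempt and no reset: what is moved stays moved. The work goes in short steps, Python scripts to look and compute and a shell command to move; the robot and the scene stay as the last step left them, time stands still between calls to the robot, and variables do not carry over. Pictures are saved under pics/ and viewed, and the job is handed in when it is done.

```bash
ls; mkdir -p pics
python3 - <<'E'
from plant import sensors, capture, bot
import cv2,numpy as np
o=sensors.get_obs();print(o)
for n in("scene","top","wrist"):
    c=capture(n);cv2.imwrite(f"pics/{n}0.png",c["frame"]);print(n,{k:(np.round(v,4).tolist() if k!="frame" else 0) for k,v in c.items()})
E
```

```text
pics
{'time': 0.0, 'joint_positions': array([-1.45598220e+00,  3.42689117e-01,  1.52502494e+00, -3.08250561e-06,
        1.27538244e+00, -1.46002876e-01]), 'dq': array([ 0.00130243, -0.00042224, -0.00062104,  0.00059693,  0.00011643,
       -0.00091362]), 'tau': array([-1.83317993e-04, -4.31238413e+01, -2.44222641e+01,  7.18115293e-02,
        5.61441388e-02, -1.30817866e-04]), 'tool_pos': array([ 135.35382343, -506.83110741,  226.05963363]), 'tcp_rot': array([-1.71483915,  1.56929248,  1.6875714 ]), 'contact_force': array([0.10326042, 0.18045234, 0.35177647]), 'moment': array([0.05000218, 0.06088291, 0.02334318]), 'grip_width': 91.78655666682974}
scene {'frame': 0, 'vfov': 55.3357, 'cx': 320.9905, 'cy': 242.0109, 'view': [[0.7827, 0.6224, 0.0064, -441.2966], [0.5451, -0.6805, -0.4896, -215.4456], [-0.3003, 0.3867, -0.8719, 1070.5197], [0.0, 0.0, 0.0, 1.0]]}
top {'frame': 0, 'vfov': 45.1338, 'cx': 322.1672, 'cy': 246.5764, 'view': [[0.006, -1.0, 0.0017, 40.4928], [-0.9985, -0.0061, -0.0549, 511.1448], [0.0549, -0.0014, -0.9985, 1124.5834], [0.0, 0.0, 0.0, 1.0]]}
wrist {'frame': 0, 'vfov': 71.6374, 'cx': 322.1289, 'cy': 239.1505, 'mount': [[0.0007, -0.2922, 0.9564, -157.1998], [1.0, -0.0007, -0.0009, -0.5166], [0.0009, 0.9564, 0.2922, -79.3631], [0.0, 0.0, 0.0, 1.0]]}
```

View pics/scene0.png

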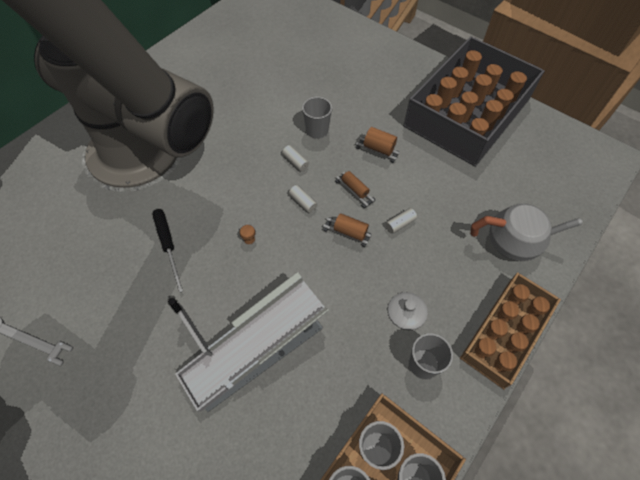

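View pics/top0.png

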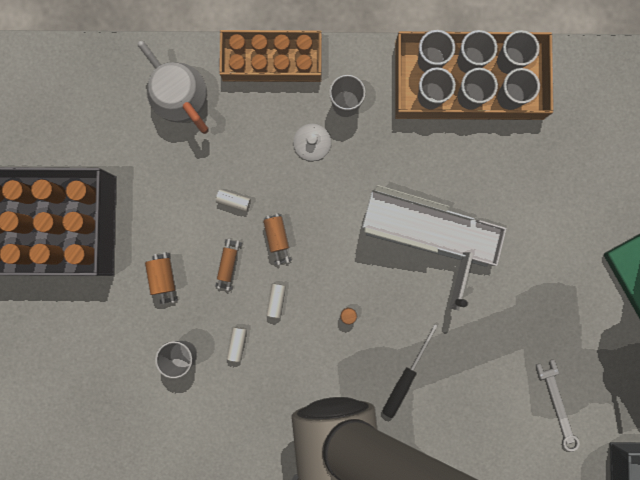

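View pics/wrist0.png

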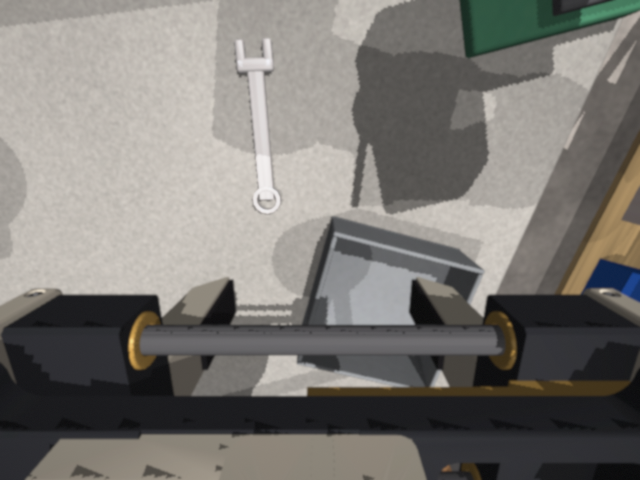

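The top view shows three brown blanks on cradles, at about (161,279), (277,232) and (228,265). White look-alikes are at (233,200), (276,300) and (237,345). The chute runs from (370,215) at the upper end to (500,245), with the gate post at (461,302). I'll enlarge these areas next.

Run:
```python
import cv2,numpy as np
t=cv2.imread("pics/top0.png");s=cv2.imread("pics/scene0.png")
def crop(im,x0,y0,x1,y1,f,n):
    c=cv2.resize(im[y0:y1,x0:x1],None,fx=f,fy=f,interpolation=cv2.INTER_CUBIC);cv2.imwrite(n,c)
crop(t,140,180,300,300,5,"pics/t_bl.png")
crop(t,350,180,510,310,5,"pics/t_ch.png")
crop(s,270,110,420,250,5,"pics/s_bl.png") if 0 else crop(s,270,115,420,250,4,"pics/s_bl.png")
crop(s,160,260,340,420,3.7,"pics/s_ch.png")
```

```text
(no output)
```

View pics/t_bl.png

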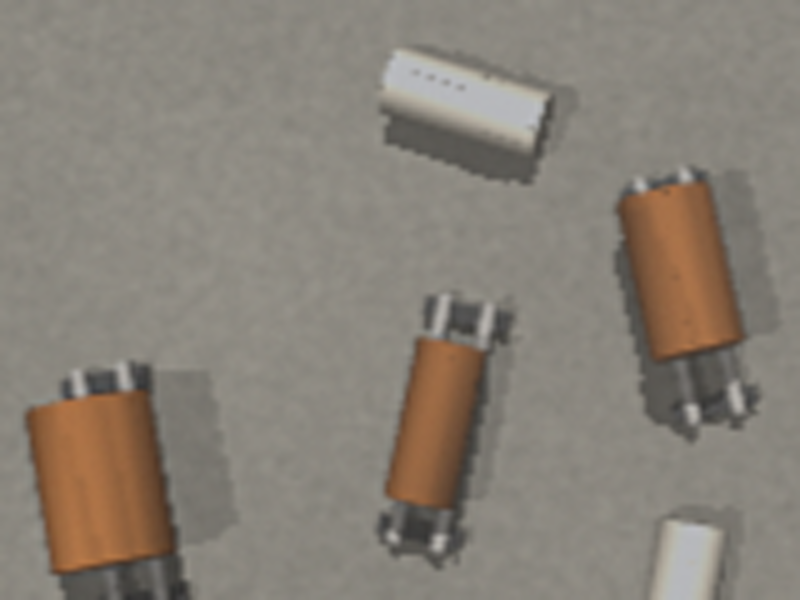

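View pics/t_ch.png

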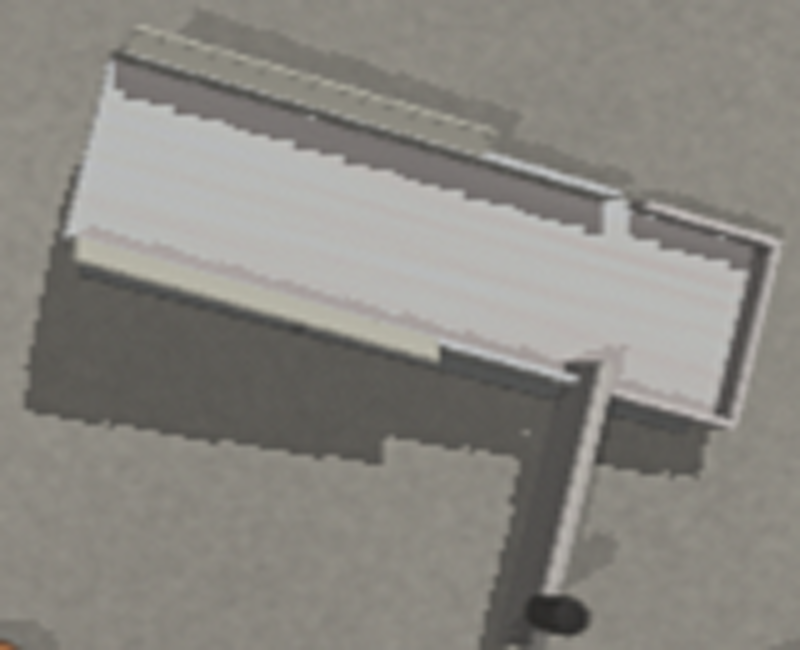

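View pics/s_bl.png

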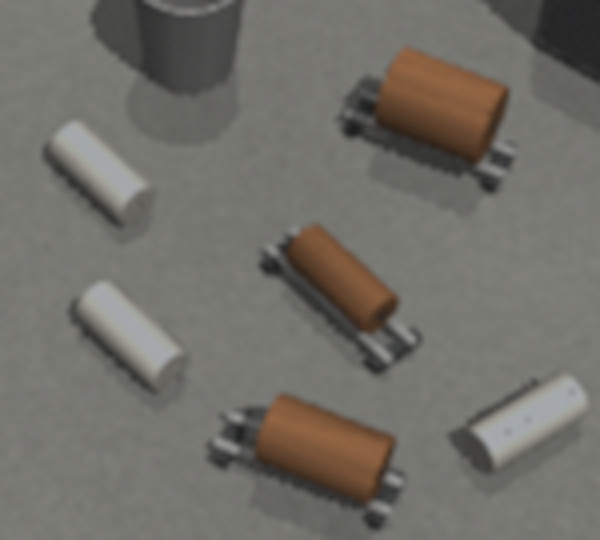

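View pics/s_ch.png

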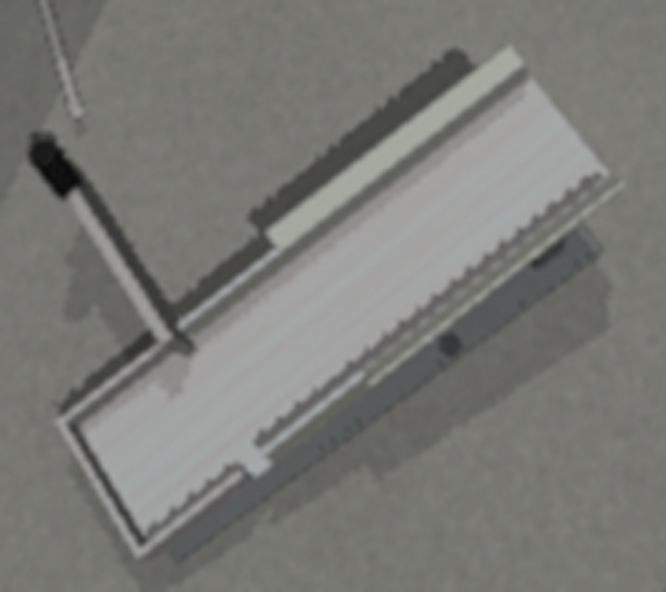

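```bash
cat > h.py <<'E'
import numpy as np,cv2
from scipy.spatial.transform import Rotation as Ro
from scipy.optimize import least_squares
TOP=dict(vfov=45.1338,cx=322.1672,cy=246.5764)
def cam(c,obs=None):
    f=240/np.tan(np.radians(c["vfov"])/2)
    K=np.array([[f,0,c["cx"]],[0,f,c["cy"]],[0,0,1]])
    if "view" in c: V=np.array(c["view"])
    else:
        T=np.eye(4);T[:3,:3]=Ro.from_euler("xyz",obs["tcp_rot"]).as_matrix();T[:3,3]=obs["tool_pos"]
        V=np.linalg.inv(T@np.array(c["mount"]))
    return K@V[:3]
def proj(P,X):
    X=np.atleast_2d(X);q=(P@np.c_[X,np.ones(len(X))].T).T;return q[:,:2]/q[:,2:]
def tri(Ps,uvs):
    A=[]
    for P,(u,v) in zip(Ps,uvs): A+= [u*P[2]-P[0],v*P[2]-P[1]]
    x=np.linalg.svd(np.array(A))[2][-1];return x[:3]/x[3]
def atz(P,uv,z):
    u,v=uv;A=np.array([u*P[2]-P[0],v*P[2]-P[1]]);return np.r_[np.linalg.solve(A[:,:2],-A[:,2]*z-A[:,3]),z]
E
python3 - <<'E'
from h import *
from plant import capture
np.set_printoptions(suppress=True,precision=1)
Pt=cam(capture("top"));Ps=cam(capture("scene"));np.save("Pt.npy",Pt);np.save("Ps.npy",Ps)
T=lambda a,b:(350+a/5,180+b/5);S=lambda a,b:(160+a/3.7,260+b/3.7)
pts={"post top":(T(568,615),S(40,143)),"slot(+y rail guide)":(T(615,200),S(255,465)),
"nest corner -y":(T(735,425),S(65,420)),"nest corner +y":(T(778,242),S(140,552)),
"lip end -y outer":(T(437,360),S(268,240)),"lip end +y":(T(492,130),S(370,383)),
"lip up -y":(T(75,262),S(515,48)),"lip up +y":(T(135,27),S(620,182)),
"floor up -y":(T(70,235),S(525,85))}
for k,(a,b) in pts.items():
    X=tri([Pt,Ps],[a,b]);print(k,X,proj(Pt,X)[0]-a,proj(Ps,X)[0]-b)
T=lambda a,b:(140+a/5,180+b/5);S=lambda a,b:(270+a/4,115+b/4)
B={"thick":[(T(28,408),T(148,390),T(175,555),T(55,572))],"middle":[(T(620,200),T(707,182),T(743,340),T(655,358))],"thin":[(T(417,340),T(487,348),T(457,507),T(388,497))]}
for k,z in(("thick",34.5),("middle",29.1),("thin",23.4)):
    q=np.array(B[k][0]);E1=q[:2].mean(0);E2=q[2:].mean(0)
    a=atz(Pt,E1,z);b=atz(Pt,E2,z);print(k,(a+b)/2,np.linalg.norm(a-b),"axis yaw",np.degrees(np.arctan2(*(a-b)[1::-1])))
    w=[np.linalg.norm(atz(Pt,q[0],z)-atz(Pt,q[1],z))];print("w",w)
E
```

```text
post top [ 405.9 -210.6  109.5] [-0.2 -0.2] [-0.5  0.1]
slot(+y rail guide) [ 562.9 -248.6   36.5] [0.1 0.1] [ 0.2 -0. ]
nest corner -y [ 477.6 -291.7   37.6] [-1.1 -0.8] [-2.3  0.3]
nest corner +y [ 547.9 -309.7   38.2] [-0.6 -0.5] [-1.5  0.2]
lip end -y outer [ 500.3 -173.    61.3] [-0.6 -0.5] [-1.3  0.1]
lip end +y [ 586.3 -193.2   69.4] [-0.3 -0.2] [-0.6  0.1]
lip up -y [535.2 -33.6  88.6] [-0.9 -0.9] [-2.1  0.2]
lip up +y [620.5 -56.1  94.9] [-0.3 -0.3] [-0.7  0.1]
floor up -y [545.9 -35.   63.2] [-0.1 -0.1] [-0.2  0. ]
thick [450.6 355.6  34.5] 64.41591925173073 axis yaw 10.52769276440589
w [np.float64(46.771973918756366)]
middle [534.1 133.2  29.1] 63.292786673843494 axis yaw 13.210149602321932
w [np.float64(34.62456825863298)]
thin [474.1 228.2  23.4] 62.616240634879865 axis yaw -9.732428215408452
w [np.float64(27.5580642994418)]
```

Scene, measured from the two views: the chute origin is near (529,-241) with its x axis at about -104°, and the post is near (405,-211). The three brown blanks fit the given diameters (the thin one measures 27.6 mm wide). The thin candidates are the brown one at (228,265) and three white ones at (233,200), (276,300) and (237,345). The brown one lies on a cradle and the whites lie on the bare table, and the crop confirms this, so the brown one is the thin blank. Next I need the tool-axis conversion.

```bash
cat >> h.py <<'E'
def rel(tgt,yaw,obs=None):
    "tgt world TCP mm; yaw = world angle deg of jaw axis (tool y), mod 180"
    if obs is None:
        from plant import sensors; obs=sensors.get_obs()
    R=Ro.from_euler("xyz",obs["tcp_rot"]).as_matrix()
    d=R.T@(np.array(tgt)-obs["tool_pos"])/10
    cur=np.degrees(np.arctan2(R[1,1],R[0,1]))
    dy=(yaw-cur+90)%180-90   # ccw turn seen from above; tool x down => spin=-dy
    j=obs["joint_positions"]
    print("dx %.2f dy %.2f dz %.2f"%tuple(d),"spin %.3f or %.3f"%(-np.radians(dy),-np.radians(dy-np.sign(dy)*180)),"q1 %.2f q6 %.3f"%(j[0],j[5]),"cur yaw %.1f"%cur,"t %.2f"%obs["time"],"F",np.round(obs["contact_force"],1),"w %.1f"%obs["grip_width"])
E
python3 - <<'E'
from h import *
from plant import sensors
o=sensors.get_obs()
print(Ro.from_euler("xyz",o["tcp_rot"]).as_matrix().round(3))
rel([404,-209,190],-14)
E
```

```text
[[-0.     0.258 -0.966]
 [ 0.001 -0.966 -0.258]
 [-1.    -0.001 -0.   ]]
dx 3.66 dy -21.88 dz -33.64 spin -1.066 or 2.076 q1 -1.46 q6 -0.146 cur yaw -75.1 t 0.25 F [-0.8  1.3  0.3] w 91.7
```

Run:
```python
from h import *
rel([404-12,-209-49,190],-14)
```

```text
dx 3.65 dy -17.45 dz -31.22 spin -1.066 or 2.076 q1 -1.46 q6 -0.146 cur yaw -75.1 t 0.25 F [-0.8  1.3  0.3] w 91.7
```

```bash
python3 -m crank '[{"dx":3.6,"dy":-17.5,"dz":-31.2,"spin":-1.066},{"dx":3.6,"dy":-17.5,"dz":-31.2,"spin":-1.066},{"dx":3.6,"dy":-17.5,"dz":-31.2,"spin":-1.066},{"dx":3.6,"dy":-17.5,"dz":-31.2,"spin":-1.066},{"dx":3.6,"dy":-17.5,"dz":-31.2,"spin":-1.066},{"dx":3.6,"dy":-17.5,"dz":-31.2,"spin":-1.066},{"dx":3.6,"dy":-17.5,"dz":-31.2,"spin":-1.066},{"dx":3.6,"dy":-17.5,"dz":-31.2,"spin":-1.066},{"dx":3.6,"dy":-17.5,"dz":-31.2,"spin":-1.066},{"dx":3.6,"dy":-17.5,"dz":-31.2,"spin":-1.066},{"dx":3.6,"dy":-17.5,"dz":-31.2,"spin":-1.066},{"dx":3.6,"dy":-17.5,"dz":-31.2,"spin":-1.066}]' 50
python3 - <<'E'
from h import *
from plant import sensors,capture
o=sensors.get_obs();c=capture("wrist");cv2.imwrite("pics/w1.png",c["frame"]);np.save("Pw1.npy",cam(c,o))
rel([404,-209,190],-14)
E
```

```text
time: 1.25
tool_pos: [391.5, -258.0, 190.7]
tcp_rot: [-0.534, 1.57, -2.349]
contact_force: [-0.3, -0.4, -1.1]
grip_width: 46.1
dx 0.08 dy 0.04 dz -5.10 spin -0.001 or 3.140 q1 -0.75 q6 -0.501 cur yaw -14.1 t 1.30 F [ 1.3 -0.6  0.3] w 45.4
```

View pics/w1.png

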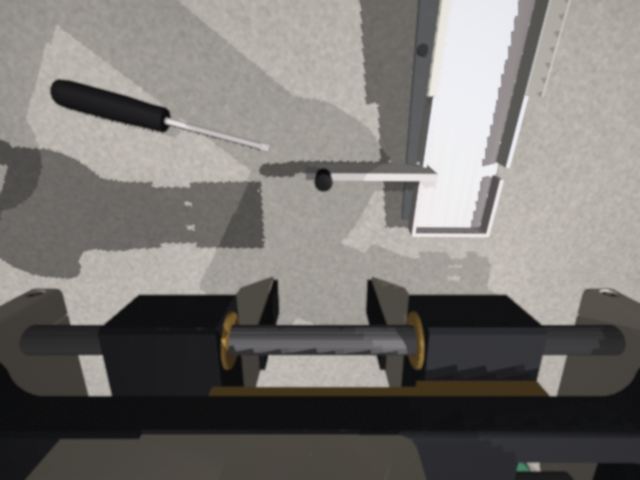

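The post is at (323,180), with its arm running to the gate at (430,175). The guide is at (493,170) and the chute is to the upper right. I'll enlarge this and fit.

Run:
```python
import cv2
im=cv2.imread("pics/w1.png")
cv2.imwrite("pics/w1c.png",cv2.resize(im[60:250,300:520],None,fx=3,fy=3,interpolation=cv2.INTER_CUBIC))
```

```text
(no output)
```

View pics/w1c.png

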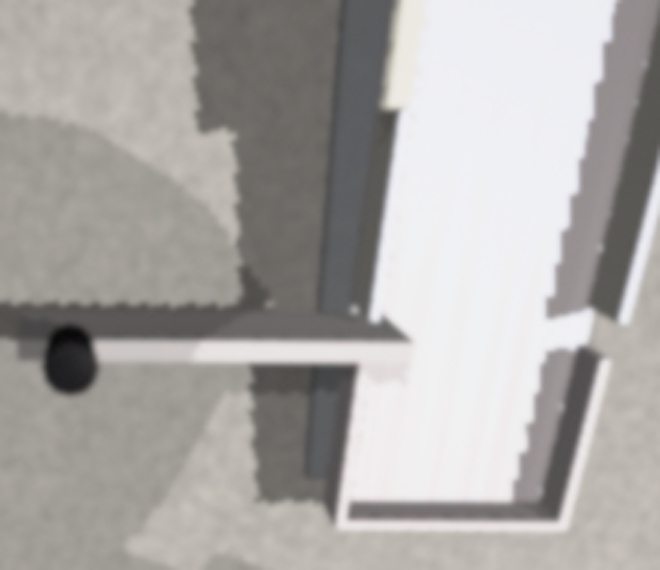

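Run:
```python
from h import *
np.set_printoptions(suppress=True,precision=1)
W=np.load("Pw1.npy");T=np.load("Pt.npy");S=np.load("Ps.npy")
c=lambda a,b:(300+a/3,60+b/3)
t=lambda a,b:(350+a/5,180+b/5);s=lambda a,b:(160+a/3.7,260+b/3.7)
O=np.array([528.8,-241]);ex=np.array([np.cos(np.radians(-104)),np.sin(np.radians(-104))]);ey=np.array([-ex[1],ex[0]])
L=lambda X:np.array([(X[:2]-O)@ex,(X[:2]-O)@ey,X[2]])
p=tri([W,T,S],[c(70,363),t(568,615),s(40,143)]);print("post3",p,L(p))
p=atz(W,c(70,363),102);print("postW",p,L(p))
for n,q,z in(("plate end uphill",c(405,340),64),("plate end down",c(408,362),64),("slot",c(592,322),50),("slotdown",c(607,358),50),
 ("nest -y",c(340,525),38),("nest+y",c(565,528),38),("lipend-y in",c(402,108),None or 60),("arm at post up",c(98,340),64),("arm down",c(98,362),64)):
    p=atz(W,q,z);print(n,p,L(p))
for n,a,b in(("nest -y",c(340,525),t(735,425)),("nest +y",c(565,528),t(778,242)),("slot",c(592,322),t(610,195)),("slotd",c(607,358),t(640,205)),("plate end",c(408,362),t(612,365))):
    p=tri([W,T],[a,b]);print(n,p,L(p))
```

```text
post3 [ 405.5 -210.5  108.9] [   0.2 -127.   108.9]
postW [ 404.  -210.3  102. ] [   0.4 -128.5  102. ]
plate end uphill [ 495.8 -231.5   64. ] [ -1.2 -34.3  64. ]
plate end down [ 495.7 -237.8   64. ] [  4.9 -32.9  64. ]
slot [ 553.9 -242.2   50. ] [-4.9 24.7 50. ]
slotdown [ 557.2 -253.8   50. ] [ 5.5 30.7 50. ]
nest -y [ 474.5 -289.8   38. ] [ 60.5 -40.9  38. ]
nest+y [ 545.1 -308.5   38. ] [61.6 32.1 38. ]
lipend-y in [ 505.1 -171.4   60. ] [-61.8 -39.8  60. ]
arm at post up [ 412.2 -210.6   64. ] [  -1.3 -120.5   64. ]
arm down [ 410.8 -216.5   64. ] [   4.8 -120.4   64. ]
nest -y [ 476.6 -296.5   26. ] [ 66.5 -37.3  26. ]
nest +y [ 547.6 -312.5   31.8] [64.9 35.6 31.8]
slot [ 566.  -248.8   25.8] [-1.4 38.  25.8]
slotd [ 560.4 -255.9   43.9] [ 6.8 34.3 43.9]
plate end [ 497.9 -240.5   58.3] [  7.  -30.1  58.3]
```

```bash
python3 -m crank '[{"dx":6.0,"dy":0,"dz":-2},{"dx":6.0,"dy":0,"dz":-2},{"dx":6.0,"dy":0,"dz":-2}]' 50
python3 - <<'E'
from h import *
from plant import sensors,capture
o=sensors.get_obs();c=capture("wrist");cv2.imwrite("pics/w2.png",c["frame"]);np.save("Pw2.npy",cam(c,o))
rel([404.4,-213.1,130],-14)
E
```

```text
dx 6.08 dy 0.18 dz -4.74 spin -0.002 or 3.140 q1 -0.75 q6 -0.501 cur yaw -14.1 t 1.35 F [-0.4 -0.6  0.8] w 46.1invalid input at $[0]: expected keys dx, dy, dz, spin
```

View pics/w2.png

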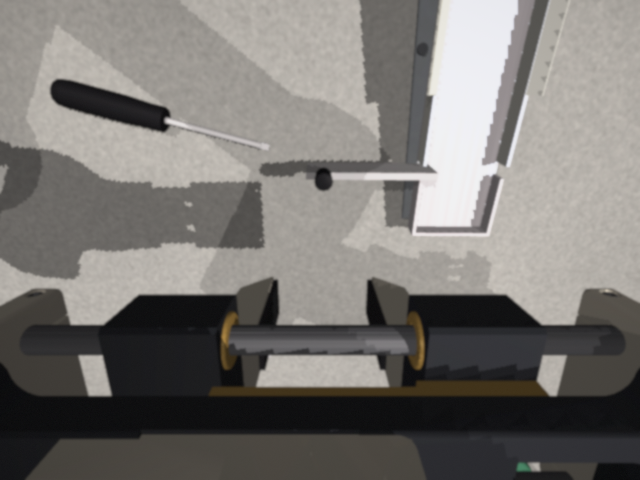

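The move was refused because all the keys are required, so the picture is unchanged.

```bash
python3 -m crank '[{"dx":6.0,"dy":0.2,"dz":-2,"spin":0},{"dx":6.0,"dy":0.2,"dz":-2,"spin":0},{"dx":6.0,"dy":0.2,"dz":-2,"spin":0}]' 50
python3 - <<'E'
from h import *
from plant import sensors,capture
o=sensors.get_obs();c=capture("wrist");cv2.imwrite("pics/w3.png",c["frame"]);np.save("Pw2.npy",cam(c,o))
rel([404.4,-213.1,130],-14)
E
```

```text
time: 1.6
tool_pos: [395.9, -237.2, 127.4]
tcp_rot: [-2.041, 1.563, 2.425]
contact_force: [-0.8, -0.2, -0.3]
grip_width: 46.0
dx -0.04 dy 0.10 dz -2.65 spin -0.001 or 3.141 q1 -0.71 q6 -0.461 cur yaw -14.1 t 1.65 F [0.4 0.9 0.2] w 45.9
```

View pics/w3.png

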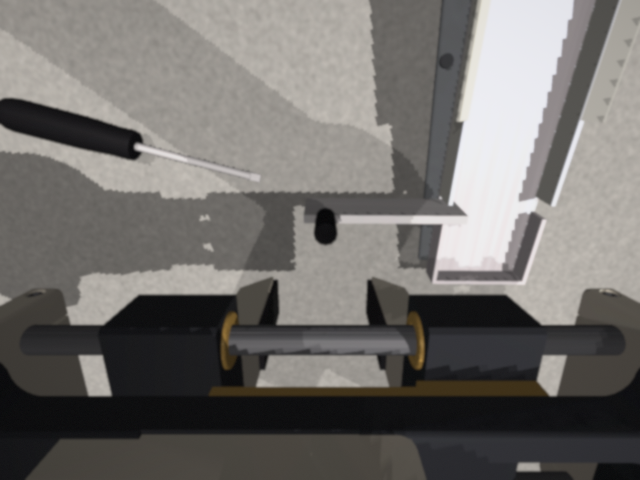

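The post's top disc is at about (325,233) and its lower end at (325,216). Plate tip at (465,214).

Run:
```python
from h import *
np.set_printoptions(suppress=True,precision=1)
W=np.load("Pw2.npy");W1=np.load("Pw1.npy")
im=cv2.imread("pics/w3.png");cv2.imwrite("pics/w3c.png",cv2.resize(im[185:295,290:560],None,fx=2.9,fy=2.9,interpolation=cv2.INTER_CUBIC))
O=np.array([528.8,-241]);ex=np.array([np.cos(np.radians(-104)),np.sin(np.radians(-104))]);ey=np.array([-ex[1],ex[0]])
L=lambda X:np.array([(X[:2]-O)@ex,(X[:2]-O)@ey,X[2]])
for v in (231,233,235):
  p=atz(W,(325.3,v),102);print(p,L(p))
p=tri([W,W1],[(325.3,233),(323.3,182)]);print(p,L(p))
```

```text
[ 404.2 -209.3  102. ] [  -0.6 -128.6  102. ]
[ 403.9 -210.5  102. ] [   0.6 -128.6  102. ]
[ 403.6 -211.6  102. ] [   1.8 -128.6  102. ]
[ 403.7 -211.3   98.9] [   1.5 -128.5   98.9]
```

View pics/w3c.png

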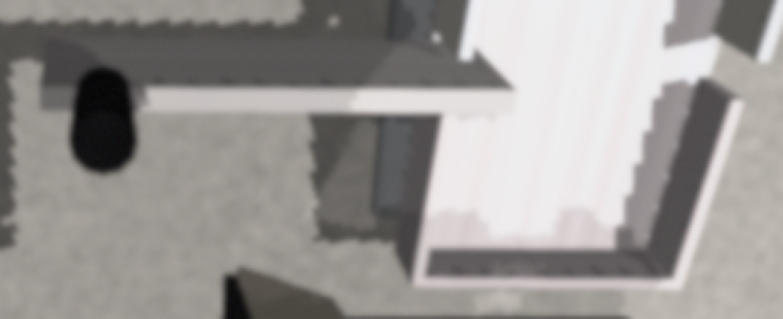

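The plate stands perpendicular to the 10° floor, so its top leans about 6 mm downhill. That explains the offset: the true gate face origin is near (530.4,-234.7), and the post is at (404,-211) with the joint at about 0.068. Next I'll grip the post.

```bash
python3 -m crank '[{"dx":0,"dy":0.1,"dz":-2.8,"spin":0},{"dx":0,"dy":0.1,"dz":-2.8,"spin":0},{"dx":3,"dy":0.1,"dz":-2.8,"spin":0},{"dx":5.7,"dy":0.1,"dz":-2.8,"spin":0},{"dx":5.7,"dy":0.1,"dz":-2.8,"spin":0}]' 50
python3 -m crank '[{"dx":0,"dy":0,"dz":0,"spin":0},{"dx":0,"dy":0,"dz":0,"spin":0},{"dx":0,"dy":0,"dz":0,"spin":0},{"dx":0,"dy":0,"dz":0,"spin":0}]' 0
python3 - <<'E'
from h import *
from plant import sensors,capture
rel([404,-211,70],-14)
E
```

```text
time: 2.07
tool_pos: [404.6, -211.9, 71.7]
tcp_rot: [-1.898, 1.566, 2.569]
contact_force: [-1.2, 0.6, -1.3]
grip_width: 46.0
time: 2.4
tool_pos: [407.0, -212.8, 75.3]
tcp_rot: [1.126, 1.568, -0.689]
contact_force: [-0.6, 0.4, 0.2]
grip_width: 23.6
dx 0.52 dy -0.34 dz -0.10 spin 0.000 or -3.142 q1 -0.65 q6 -0.404 cur yaw -14.0 t 2.40 F [-0.6  0.4  0.2] w 23.6
```

```bash
python3 -m crank '[{"dx":0,"dy":0,"dz":0,"spin":0},{"dx":0,"dy":0,"dz":0,"spin":0},{"dx":0,"dy":0,"dz":0,"spin":0}]' 0
python3 - <<'E'
from h import *
rel([404,-211,70],-14)
E
```

```text
time: 2.65
tool_pos: [406.4, -212.2, 74.5]
tcp_rot: [0.859, 1.57, -0.956]
contact_force: [-2.4, -0.8, 6.1]
grip_width: 13.0
dx 0.45 dy -0.26 dz -0.06 spin 0.001 or -3.141 q1 -0.65 q6 -0.404 cur yaw -14.0 t 2.65 F [-2.4 -0.8  6.1] w 13.0
```

```bash
python3 -m crank '[{"dx":0,"dy":1,"dz":0,"spin":0},{"dx":0,"dy":2.5,"dz":0,"spin":0},{"dx":0,"dy":4,"dz":0,"spin":0},{"dx":0,"dy":5.5,"dz":0,"spin":0},{"dx":0,"dy":6.4,"dz":0,"spin":0},{"dx":0,"dy":6.4,"dz":0,"spin":0}]' 0
python3 -m crank '[{"dx":0,"dy":0.2,"dz":0,"spin":0},{"dx":0,"dy":0.4,"dz":0,"spin":0},{"dx":0,"dy":0.4,"dz":0,"spin":0}]' 0
python3 - <<'E'
from h import *
rel([404,-211,70],-14)
E
```

```text
time: 3.15
tool_pos: [467.6, -227.8, 74.4]
tcp_rot: [-1.254, 1.567, -3.068]
contact_force: [-8.6, -2.3, 11.6]
grip_width: 13.3
time: 3.4
tool_pos: [467.7, -227.7, 74.3]
tcp_rot: [-1.519, 1.561, 2.951]
contact_force: [-20.8, -1.4, 19.7]
grip_width: 13.5
dx 0.50 dy -6.58 dz -0.10 spin 0.002 or -3.140 q1 -0.60 q6 -0.353 cur yaw -13.9 t 3.40 F [-20.8  -1.4  19.7] w 13.5
```

```bash
python3 -m crank '[{"dx":0,"dy":-0.4,"dz":0,"spin":0},{"dx":0,"dy":-0.4,"dz":0,"spin":0}]' 40
python3 -m crank '[{"dx":-2,"dy":0,"dz":0,"spin":0},{"dx":-4,"dy":0,"dz":0,"spin":0},{"dx":-8,"dy":0,"dz":4,"spin":0},{"dx":-10,"dy":0,"dz":8,"spin":0},{"dx":-10,"dy":0,"dz":8,"spin":0}]' 40
python3 - <<'E'
from h import *
from plant import sensors,capture
o=sensors.get_obs();c=capture("wrist");cv2.imwrite("pics/w4.png",c["frame"]);np.save("Pw4.npy",cam(c,o))
rel([404,-211,70],-14)
E
```

```text
time: 3.57
tool_pos: [467.8, -227.1, 73.9]
tcp_rot: [-2.536, 1.571, 1.932]
contact_force: [-0.2, -0.3, -0.8]
grip_width: 22.3
time: 3.98
tool_pos: [450.0, -308.8, 177.1]
tcp_rot: [0.968, 1.564, -0.847]
contact_force: [0.4, -1.0, -0.7]
grip_width: 36.6
dx 10.66 dy -6.94 dz -8.58 spin -0.002 or 3.140 q1 -0.74 q6 -0.497 cur yaw -14.1 t 4.03 F [-0.1 -1.9  0.7] w 36.9
```

View pics/w4.png

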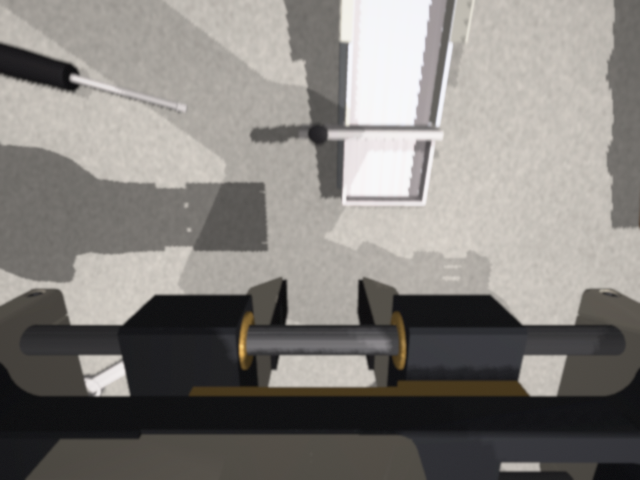

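The gate now spans the channel, from the post at (318,133) to the far guide at (440,132). I'll check its position, then plan the thick grasp.

Run:
```python
from h import *
np.set_printoptions(suppress=True,precision=1)
W=np.load("Pw4.npy")
O=np.array([530.4,-234.7]);ex=np.array([np.cos(np.radians(-104)),np.sin(np.radians(-104))]);ey=np.array([-ex[1],ex[0]])
L=lambda X:np.array([(X[:2]-O)@ex,(X[:2]-O)@ey,X[2]])
for n,q,z in(("post",(318,133.5),102),("plate tip",(441,134),64),("nest-y",(344,205),26),("nest+y",(425,205),30)):
  p=atz(W,q,z);print(n,p,L(p))
from plant import sensors
im=cv2.imread("pics/w4.png");cv2.imwrite("pics/w4c.png",cv2.resize(im[80:220,280:480],None,fx=4,fy=4,interpolation=cv2.INTER_CUBIC))
rel([450.6,355.6,180],10.5+90-180)
rel([480,200,200],-79.5)
```

```text
post [ 467.4 -228.4  102. ] [  9.2 -62.7 102. ]
plate tip [ 559.8 -251.6   64. ] [ 9.3 32.6 64. ]
nest-y [ 475.1 -295.9   26. ] [ 72.7 -38.9  26. ]
nest+y [ 548.  -313.4   30. ] [72.1 36.1 30. ]
dx -0.69 dy -16.15 dz -64.61 spin 1.141 or -2.000 q1 -0.74 q6 -0.497 cur yaw -14.1 t 4.03 F [-0.1 -1.9  0.7] w 36.9
dx -2.57 dy -9.50 dz -50.23 spin 1.141 or -2.000 q1 -0.74 q6 -0.497 cur yaw -14.1 t 4.03 F [-0.1 -1.9  0.7] w 36.9
```

View pics/w4c.png

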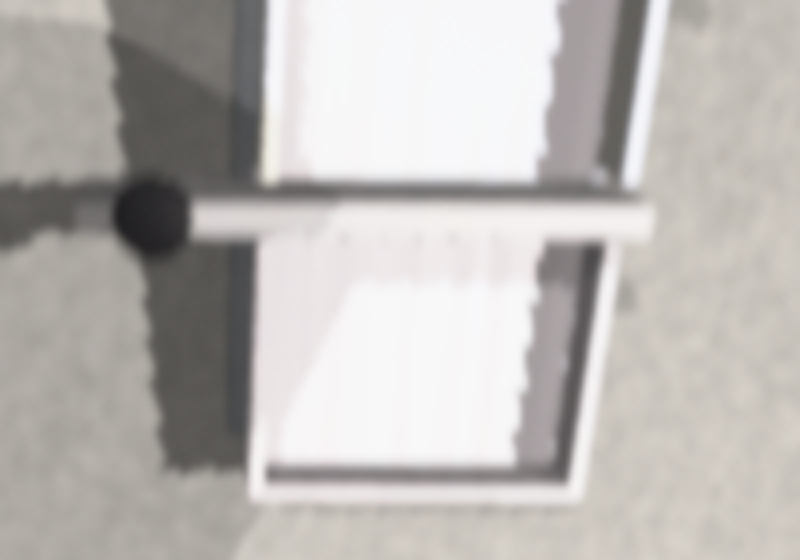

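The post reads y = -62.7 where -60 is expected. This could be calibration, or the gate may have been dragged back slightly on release. I'll push it home with closed fingers to be certain.

Run:
```python
from h import *
O=np.array([530.4,-234.7]);ex=np.array([np.cos(np.radians(-104)),np.sin(np.radians(-104))]);ey=np.array([-ex[1],ex[0]])
rel(np.r_[O+9*ex-100*ey,76],-14)
```

```text
dx 10.09 dy -4.10 dz -8.44 spin -0.002 or 3.140 q1 -0.74 q6 -0.497 cur yaw -14.1 t 4.03 F [-0.1 -1.9  0.7] w 36.9
```

```bash
python3 -m crank '[{"dx":1,"dy":-4.1,"dz":-4,"spin":0},{"dx":2,"dy":-4.1,"dz":-8.4,"spin":0},{"dx":5,"dy":-4.1,"dz":-8.4,"spin":0},{"dx":8,"dy":-4.1,"dz":-8.4,"spin":0},{"dx":10.1,"dy":-4.1,"dz":-8.4,"spin":0},{"dx":10.1,"dy":-4.1,"dz":-8.4,"spin":0},{"dx":10.1,"dy":-3.1,"dz":-8.4,"spin":0},{"dx":10.1,"dy":-3.1,"dz":-8.4,"spin":0}]' 0
python3 -m crank '[{"dx":0,"dy":0.2,"dz":0,"spin":0},{"dx":0,"dy":0.4,"dz":0,"spin":0},{"dx":0,"dy":0.4,"dz":0,"spin":0}]' 0
```

```text
time: 4.7
tool_pos: [440.9, -216.5, 73.3]
tcp_rot: [1.352, 1.569, -0.463]
contact_force: [0.4, -0.2, 0.0]
grip_width: 0.1
time: 4.95
tool_pos: [443.6, -217.2, 73.4]
tcp_rot: [1.243, 1.569, -0.572]
contact_force: [0.9, 0.3, 0.2]
grip_width: 0.9
```

```bash
for i in 1; do python3 -m crank '[{"dx":0,"dy":0.2,"dz":0,"spin":0},{"dx":0,"dy":0.4,"dz":0,"spin":0},{"dx":0,"dy":0.4,"dz":0,"spin":0}]' 0; done
python3 -m crank '[{"dx":0,"dy":0.2,"dz":0,"spin":0},{"dx":0,"dy":0.3,"dz":0,"spin":0},{"dx":0,"dy":0.3,"dz":0,"spin":0}]' 0
```

```text
time: 5.2
tool_pos: [445.0, -217.4, 73.0]
tcp_rot: [-1.638, 1.566, 2.831]
contact_force: [-9.9, 0.7, 7.4]
grip_width: 0.6
time: 5.45
tool_pos: [445.2, -217.3, 72.9]
tcp_rot: [-1.657, 1.56, 2.812]
contact_force: [-19.5, 1.5, 16.8]
grip_width: 0.1
```

The force ramps to 19.5 N with no further motion, so the gate is hard shut. From the post, the chute centre is refined to about (528,-234). Now I lift and go towards the thick blank.

```bash
python3 -m crank '[{"dx":0,"dy":-1,"dz":0,"spin":0},{"dx":-4,"dy":-1,"dz":0,"spin":0},{"dx":-8,"dy":-1,"dz":0,"spin":0},{"dx":-10,"dy":-1,"dz":0,"spin":0}]' 75
python3 - <<'E'
from h import *
rel([400,347,150],10.5+90-180)
E
```

```text
time: 5.78
tool_pos: [441.3, -217.0, 176.8]
tcp_rot: [1.211, 1.566, -0.604]
contact_force: [0.5, -0.4, 0.4]
grip_width: 22.6
dx 2.50 dy -17.66 dz -53.74 spin 1.143 or -1.998 q1 -0.61 q6 -0.369 cur yaw -14.0 t 5.78 F [ 0.5 -0.4  0.4] w 22.6
```

```bash
python3 -m crank '[{"dx":2.5,"dy":-17.7,"dz":-53.7,"spin":1.143},{"dx":2.5,"dy":-17.7,"dz":-53.7,"spin":1.143},{"dx":2.5,"dy":-17.7,"dz":-53.7,"spin":1.143},{"dx":2.5,"dy":-17.7,"dz":-53.7,"spin":1.143},{"dx":2.5,"dy":-17.7,"dz":-53.7,"spin":1.143},{"dx":2.5,"dy":-17.7,"dz":-53.7,"spin":1.143},{"dx":2.5,"dy":-17.7,"dz":-53.7,"spin":1.143},{"dx":2.5,"dy":-17.7,"dz":-53.7,"spin":1.143},{"dx":2.5,"dy":-17.7,"dz":-53.7,"spin":1.143},{"dx":2.5,"dy":-17.7,"dz":-53.7,"spin":1.143},{"dx":2.5,"dy":-17.7,"dz":-53.7,"spin":1.143},{"dx":2.5,"dy":-17.7,"dz":-53.7,"spin":1.143},{"dx":2.5,"dy":-17.7,"dz":-53.7,"spin":1.143},{"dx":2.5,"dy":-17.7,"dz":-53.7,"spin":1.143},{"dx":2.5,"dy":-17.7,"dz":-53.7,"spin":1.143},{"dx":2.5,"dy":-17.7,"dz":-53.7,"spin":1.143}]' 75
python3 - <<'E'
from h import *
from plant import sensors,capture
o=sensors.get_obs();c=capture("wrist");cv2.imwrite("pics/w5.png",c["frame"]);np.save("Pw5.npy",cam(c,o))
rel([400,347,150],10.5+90-180)
E
```

```text
time: 7.12
tool_pos: [397.0, 353.8, 147.6]
tcp_rot: [-2.034, 1.568, 1.297]
contact_force: [-0.3, -0.8, 0.1]
grip_width: 69.1
dx -0.26 dy 0.44 dz -0.21 spin 0.006 or -3.136 q1 0.58 q6 1.961 cur yaw -79.2 t 7.17 F [-0.2 -0.9 -0.6] w 68.6
```

View pics/w5.png

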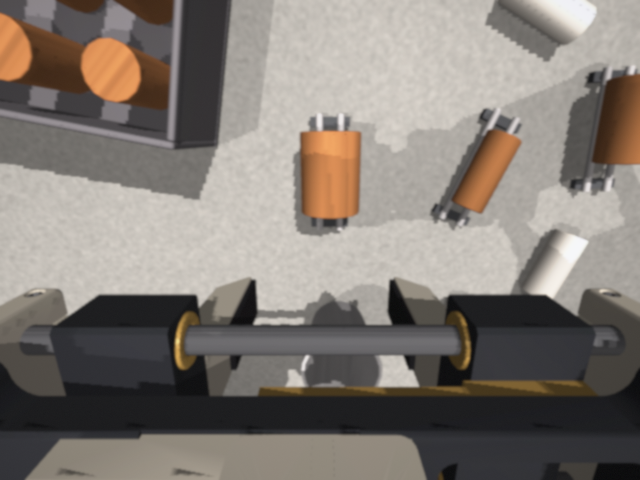

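The wrist view shows the thick blank at (330,173), the thin one at (487,172) and the middle one at (620,120), each on a cradle. I'll fit cylinder silhouettes in the wrist, top and scene views.

```bash
cat >> h.py <<'E'
def cyl(x,y,z,yaw,d,L=64):
    a=np.linspace(0,2*np.pi,40,endpoint=False);u=np.array([np.cos(yaw),np.sin(yaw),0]);v=np.array([-u[1],u[0],0])
    r=d/2*(np.cos(a)[:,None]*v+np.sin(a)[:,None]*np.array([0,0,1]))
    return np.vstack([r+u*L/2,r-u*L/2])+[x,y,z]
def bmask(im):
    h=cv2.cvtColor(im,cv2.COLOR_BGR2HSV);return cv2.inRange(h,(4,110,40),(18,255,255))
def cylfit(views,x,y,z,yaw,d,fixz=None):
    "views: list of (P,mask, roi)"
    from scipy.optimize import minimize
    def cost(p):
        c=0;zz=p[2] if fixz is None else fixz
        for P,m in views:
            q=proj(P,cyl(p[0],p[1],zz,p[3],d));h=cv2.convexHull(q.astype(np.float32))
            x0,y0=np.floor(q.min(0)).astype(int)-8;x1,y1=np.ceil(q.max(0)).astype(int)+8
            x0=max(x0,0);y0=max(y0,0);mm=m[y0:y1,x0:x1]
            f=4;g=np.zeros((mm.shape[0]*f,mm.shape[1]*f),np.uint8)
            cv2.fillConvexPoly(g,np.round(((h[:,0]-[x0,y0]+.5)*f-.5)*16).astype(np.int32),255,shift=4)
            g=cv2.resize(g,mm.shape[::-1],interpolation=cv2.INTER_AREA)
            c+=np.abs(g.astype(float)-mm).sum()/max(mm.sum(),1)
        return c
    r=minimize(cost,[x,y,z,yaw],method="Nelder-Mead",options=dict(initial_simplex=np.array([[x,y,z,yaw]]+[[x+6,y,z,yaw],[x,y+6,z,yaw],[x,y,z+5,yaw],[x,y,z,yaw+.08]]),xatol=.02,fatol=1e-4,maxiter=600))
    return r.x[:2],(r.x[2] if fixz is None else fixz),np.degrees(r.x[3]),r.fun
E
python3 - <<'E'
from h import *
np.set_printoptions(suppress=True,precision=1)
V=[(np.load("Pw5.npy"),bmask(cv2.imread("pics/w5.png"))),(np.load("Pt.npy"),bmask(cv2.imread("pics/top0.png"))),(np.load("Ps.npy"),bmask(cv2.imread("pics/scene0.png")))]
for n,x,y,z,a,d in(("thick",450.6,355.6,34.5,10.5,48),("middle",534,133,29,13.2,38),("thin",474,228,23.4,-9.7,28)):
    VV=V if n!="middle" else V[1:]
    print(n,cylfit(VV,x,y,z,np.radians(a),d))
    if n!="middle":print("  wrist only",cylfit(V[:1],x,y,z,np.radians(a),d,z))
    print("  top only",cylfit(V[1:2],x,y,z,np.radians(a),d,z))
E
```

```text
thick (array([449.8, 358.5]), np.float64(31.076120111262966), np.float64(12.22466982426892), np.float64(0.3548694184632667))
  wrist only (array([449.1, 358.9]), 34.5, np.float64(10.573647378713304), np.float64(0.07110460980152354))
  top only (array([450.8, 356.2]), 34.5, np.float64(10.370985110560504), np.float64(0.10482821982060395))
middle (array([533.4, 135.2]), np.float64(29.175878510716196), np.float64(14.832403259293402), np.float64(0.31544615533307496))
  top only (array([534.2, 134. ]), 29, np.float64(13.717994880580513), np.float64(0.15974526562761857))
thin (array([474.1, 231.3]), np.float64(21.950793576532764), np.float64(-9.386709951954005), np.float64(0.6045016192922181))
  wrist only (array([473.3, 231.9]), 23.4, np.float64(-9.306711908900654), np.float64(0.12304943931469405))
  top only (array([474.9, 230. ]), 23.4, np.float64(-12.10518528775692), np.float64(0.18679896054807466))
```

Run:
```python
from h import *
rel([449.5,358.3,19.5],10.6-90)
```

```text
dx 12.79 dy 0.26 dz -5.28 spin 0.004 or -3.138 q1 0.58 q6 1.961 cur yaw -79.2 t 7.17 F [-0.2 -0.9 -0.6] w 68.6
```

```bash
python3 -m crank '[{"dx":1,"dy":0.3,"dz":-4,"spin":0.004},{"dx":4,"dy":0.3,"dz":-5.3,"spin":0.004},{"dx":6,"dy":0.3,"dz":-5.3,"spin":0.004},{"dx":6,"dy":0.3,"dz":-5.3,"spin":0.004}]' 75
python3 - <<'E'
from h import *
rel([449.5,358.3,19.5],10.6-90)
E
```

```text
time: 7.5
tool_pos: [449.3, 351.6, 83.5]
tcp_rot: [0.394, 1.562, -2.57]
contact_force: [-1.3, -0.3, -1.3]
grip_width: 68.8
dx 6.40 dy -0.67 dz -0.18 spin -0.007 or 3.135 q1 0.53 q6 1.923 cur yaw -79.8 t 7.50 F [-1.3 -0.3 -1.3] w 68.8
```

```bash
python3 -m crank '[{"dx":0,"dy":0,"dz":0,"spin":0},{"dx":0,"dy":0,"dz":0,"spin":0}]' 75
python3 - <<'E'
from h import *
rel([449.5,358.3,19.5],10.6-90)
E
```

```text
time: 7.67
tool_pos: [451.2, 354.0, 89.0]
tcp_rot: [-2.925, 1.57, 0.396]
contact_force: [-0.8, 0.7, -0.2]
grip_width: 69.1
dx 6.95 dy -0.45 dz 0.10 spin -0.006 or 3.136 q1 0.53 q6 1.923 cur yaw -79.7 t 7.67 F [-0.8  0.7 -0.2] w 69.1
```

```bash
python3 -m crank '[{"dx":0,"dy":-0.4,"dz":0.1,"spin":-0.006},{"dx":3,"dy":-0.4,"dz":0.1,"spin":-0.006},{"dx":6,"dy":-0.4,"dz":0.1,"spin":-0.006},{"dx":6.9,"dy":-0.4,"dz":0.1,"spin":-0.006},{"dx":6.9,"dy":-0.4,"dz":0.1,"spin":-0.006},{"dx":6.9,"dy":-0.4,"dz":0.1,"spin":-0.006}]' 75
python3 - <<'E'
from h import *
rel([449.5,358.3,19.5],10.6-90)
E
```

```text
time: 8.17
tool_pos: [449.5, 358.6, 19.8]
tcp_rot: [-2.863, 1.57, 0.465]
contact_force: [0.2, -0.6, 0.2]
grip_width: 69.3
dx 0.03 dy 0.03 dz 0.00 spin 0.001 or -3.140 q1 0.54 q6 1.925 cur yaw -79.3 t 8.17 F [ 0.2 -0.6  0.2] w 69.3
```

```bash
python3 -m crank '[{"dx":0,"dy":0,"dz":0,"spin":0},{"dx":0,"dy":0,"dz":0,"spin":0},{"dx":0,"dy":0,"dz":0,"spin":0},{"dx":0,"dy":0,"dz":0,"spin":0},{"dx":0,"dy":0,"dz":0,"spin":0}]' 40
python3 - <<'E'
from h import *
rel([449.5,358.3,19.5],10.6-90)
E
```

```text
time: 8.58
tool_pos: [449.7, 358.4, 19.7]
tcp_rot: [-2.849, 1.569, 0.479]
contact_force: [-0.0, 0.5, 5.9]
grip_width: 47.1
dx 0.02 dy 0.01 dz 0.02 spin 0.001 or -3.141 q1 0.54 q6 1.925 cur yaw -79.4 t 8.58 F [-0.   0.5  5.9] w 47.1
```

```bash
python3 -m crank '[{"dx":-3,"dy":0,"dz":0,"spin":0},{"dx":-7,"dy":0,"dz":0,"spin":0},{"dx":-11,"dy":0,"dz":0,"spin":0},{"dx":-14,"dy":0,"dz":0,"spin":0},{"dx":-14,"dy":0,"dz":0,"spin":0}]' 40
python3 - <<'E'
from h import *
rel([505.5,-76,160],-104)
E
```

```text
time: 9.0
tool_pos: [452.1, 360.0, 165.8]
tcp_rot: [-2.792, 1.558, 0.535]
contact_force: [0.6, 2.1, 0.4]
grip_width: 47.2
dx 0.36 dy 43.84 dz 2.81 spin 0.430 or -2.711 q1 0.54 q6 1.925 cur yaw -79.3 t 9.00 F [0.6 2.1 0.4] w 47.2
```

```bash
python3 -m crank '[{"dx":0.4,"dy":43.8,"dz":2.8,"spin":0.43},{"dx":0.4,"dy":43.8,"dz":2.8,"spin":0.43},{"dx":0.4,"dy":43.8,"dz":2.8,"spin":0.43},{"dx":0.4,"dy":43.8,"dz":2.8,"spin":0.43},{"dx":0.4,"dy":43.8,"dz":2.8,"spin":0.43},{"dx":0.4,"dy":43.8,"dz":2.8,"spin":0.43},{"dx":0.4,"dy":43.8,"dz":2.8,"spin":0.43},{"dx":0.4,"dy":43.8,"dz":2.8,"spin":0.43},{"dx":0.4,"dy":43.8,"dz":2.8,"spin":0.43},{"dx":0.4,"dy":43.8,"dz":2.8,"spin":0.43},{"dx":0.4,"dy":43.8,"dz":2.8,"spin":0.43},{"dx":0.4,"dy":43.8,"dz":2.8,"spin":0.43},{"dx":0.4,"dy":43.8,"dz":2.8,"spin":0.43},{"dx":0.4,"dy":43.8,"dz":2.8,"spin":0.43},{"dx":0.4,"dy":43.8,"dz":2.8,"spin":0.43}]' 40
python3 - <<'E'
from h import *
from plant import sensors,capture
o=sensors.get_obs();c=capture("wrist");cv2.imwrite("pics/w6.png",c["frame"]);np.save("Pw6.npy",cam(c,o))
rel([505.5,-76,160],-104)
E
```

```text
time: 10.25
tool_pos: [502.2, -76.2, 154.5]
tcp_rot: [-0.311, 1.57, 2.587]
contact_force: [-0.6, 0.6, -1.4]
grip_width: 47.4
dx -0.54 dy -0.09 dz -0.31 spin 0.002 or -3.140 q1 -0.30 q6 1.512 cur yaw -103.9 t 10.30 F [ 0.2  0.5 -1. ] w 47.6
```

View pics/w6.png

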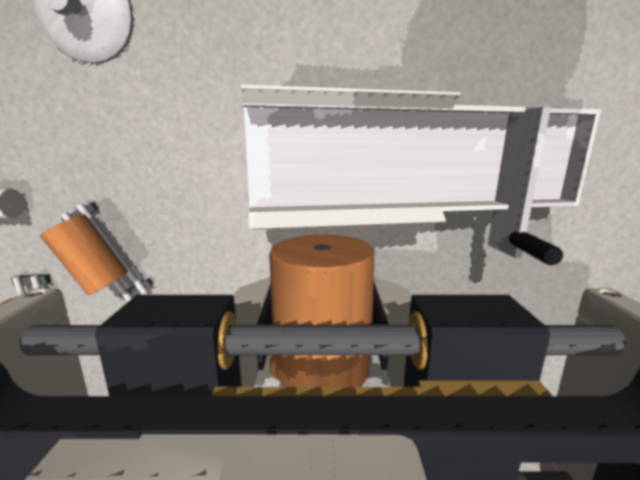

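The picture shows the thick blank held at (322,310). The chute's lip corners are at (241,87), (250,228), (459,94) and (443,221), and the post top is at about (552,256). I'll fit the chute's pose from these.

Run:
```python
import cv2
im=cv2.imread("pics/w6.png");cv2.imwrite("pics/w6c.png",cv2.resize(im[70:275,225:615],None,fx=2,fy=2,interpolation=cv2.INTER_CUBIC))
```

```text
(no output)
```

View pics/w6c.png

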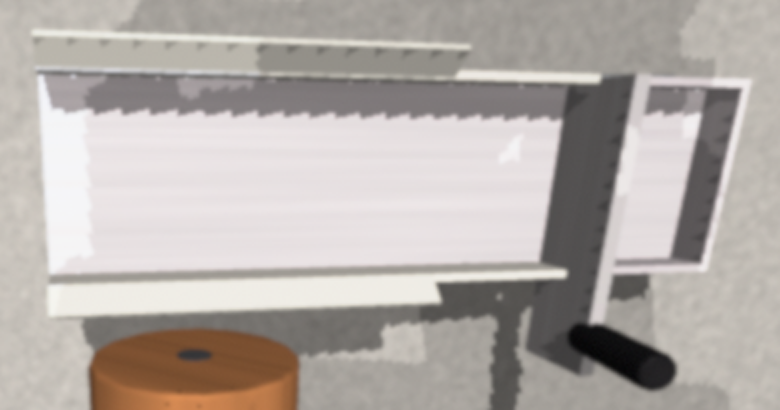

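```bash
cat > fit.py <<'E'
from h import *
np.set_printoptions(suppress=True,precision=2)
W=np.load("Pw6.npy");T=np.load("Pt.npy")
s10,c10=np.sin(np.radians(10)),np.cos(np.radians(10))
def sl(s,y,n): return np.array([-s*c10+n*s10,y,30+s*s10+n*c10])
def model(f): return np.array([sl(205,35+f,28),sl(205,-35-f,28),sl(61,35+f,28),sl(61,-35-f,28),sl(205,-35,20),sl(61,-35,20)])
uvW=np.array([(241,87),(250,228),(459,93),(444,221),(247.5,211.5),(441,208.5)])
uvT=np.array([(350+135/5,180+27/5),(350+75/5,180+262/5),(350+492/5,180+130/5),(350+437/5,180+360/5)])
def w(X,p):
    a=p[2];R=np.array([[np.cos(a),-np.sin(a),0],[np.sin(a),np.cos(a),0],[0,0,1]]);return X@R.T+[p[0],p[1],0]
post=np.array([[9,-60,102]])
def res(p,useT=False,useP=True):
    r=[(proj(W,w(model(p[3]),p))-uvW).ravel()]
    if useP:r.append((proj(W,w(post,p))-[551,256]).ravel())
    if useT:r.append((proj(T,w(model(p[3])[:4],p))-uvT).ravel())
    return np.concatenate(r)
for uT in(0,1):
    for uP in (0,1):
        r=least_squares(res,[529,-235,np.radians(-104),12],x_scale=[1,1,.01,1],loss="soft_l1",args=(uT,uP))
        p=r.x;print(uT,uP,p[:2],np.degrees(p[2]),p[3],"rms",np.sqrt((r.fun**2).mean()));print(res(p,uT,uP).round(1))
        print("  load",w(np.array([[-150*c10,0,30+150*s10]]),p))
E
python3 fit.py
```

```text
0 0 [ 527.46 -233.84] -104.44498254029705 9.171509612434093 rms 0.7916911291411922
[-0.3 -0.5 -1.1  0.1  0.6  0.8  0.4  0.   1.1  0.9 -0.6 -1.6]
  load [[564.31 -90.79  56.05]]
0 1 [ 527.61 -233.67] -104.43360121421804 9.171359831871614 rms 1.3142690694060184
[-0.7 -0.6 -1.4 -0.   0.3  0.6  0.1 -0.1  0.8  0.8 -0.9 -1.7  3.9  0.8]
  load [[564.43 -90.61  56.05]]
1 0 [ 527.62 -234.08] -104.40059621071886 9.249830592369147 rms 0.9461403001678431
[-0.1 -0.8 -0.7  0.1  0.9  0.4  0.7 -0.1  1.4  0.8 -0.3 -1.8 -1.4  0.4
 -1.4 -0.4 -1.2  0.9 -1.7  0.3]
  load [[564.36 -91.    56.05]]
1 1 [ 527.68 -233.91] -104.41468075367725 9.25072607656237 rms 1.3044938408444873
[-0.4 -0.9 -1.   0.   0.6  0.3  0.4 -0.1  1.1  0.7 -0.6 -1.9  4.3  0.7
 -1.5  0.3 -1.5 -0.4 -1.3  0.9 -1.8  0.2]
  load [[564.45 -90.84  56.05]]
```

The fits agree: the loading point is at (564.4,-90.8) and the chute's x axis is at -104.4°. Next, check where the blank sits in the hand.

Run:
```python
from h import *
from plant import sensors,capture
c=capture("wrist");f=240/np.tan(np.radians(c["vfov"])/2);M=np.linalg.inv(np.array(c["mount"]))
P=np.array([[f,0,c["cx"]],[0,f,c["cy"]],[0,0,1]])@M[:3]
for dz in(-36,-34,-32,-30,-28):print(dz,proj(P,[[-15,0,dz],[-39,0,dz],[-15,24,dz]]).round(1).tolist())
rel([564.4,-90.8,90],-104.4)
```

```text
-36 [[323.4, 238.3], [323.5, 256.8], [377.1, 238.3]]
-34 [[323.4, 242.6], [323.5, 261.7], [376.9, 242.6]]
-32 [[323.4, 246.8], [323.5, 266.6], [376.7, 246.8]]
-30 [[323.4, 251.0], [323.5, 271.5], [376.5, 251.0]]
-28 [[323.4, 255.2], [323.5, 276.3], [376.3, 255.2]]
dx 6.47 dy -0.07 dz -6.37 spin 0.009 or -3.133 q1 -0.30 q6 1.512 cur yaw -103.9 t 10.35 F [-0.1  0.6 -1.4] w 47.1
```

```bash
python3 -m crank '[{"dx":0,"dy":-0.1,"dz":-3,"spin":0.009},{"dx":2,"dy":-0.1,"dz":-6.4,"spin":0.009},{"dx":2,"dy":-0.1,"dz":-6.4,"spin":0.009},{"dx":2,"dy":-0.1,"dz":-6.4,"spin":0.009}]' 40
python3 - <<'E'
from h import *
rel([564.4,-90.8,69.5],-104.4)
E
```

```text
time: 10.68
tool_pos: [564.8, -91.0, 132.3]
tcp_rot: [-0.032, 1.567, 2.858]
contact_force: [0.0, 0.4, -0.9]
grip_width: 47.3
dx 6.28 dy -0.01 dz 0.02 spin -0.000 or 3.141 q1 -0.29 q6 1.529 cur yaw -104.4 t 10.68 F [ 0.   0.4 -0.9] w 47.3
```

```bash
python3 -m crank '[{"dx":2,"dy":0,"dz":0,"spin":0},{"dx":2,"dy":0,"dz":0,"spin":0},{"dx":2,"dy":0,"dz":0,"spin":0}]' 40
python3 - <<'E'
from h import *
rel([564.4,-90.8,69.5],-104.4)
E
```

```text
time: 10.93
tool_pos: [563.8, -91.1, 115.0]
tcp_rot: [0.009, 1.569, 2.898]
contact_force: [0.2, 0.6, -0.2]
grip_width: 47.5
dx 4.55 dy -0.05 dz -0.06 spin -0.001 or 3.141 q1 -0.29 q6 1.529 cur yaw -104.5 t 10.93 F [ 0.2  0.6 -0.2] w 47.5
```

```bash
python3 -m crank '[{"dx":2,"dy":0,"dz":-0.1,"spin":0},{"dx":3.5,"dy":0,"dz":-0.1,"spin":0},{"dx":4.5,"dy":0,"dz":-0.1,"spin":0},{"dx":4.5,"dy":0,"dz":-0.1,"spin":0}]' 40
python3 - <<'E'
from h import *
rel([564.4,-90.8,69.5],-104.4)
E
```

```text
time: 11.27
tool_pos: [564.7, -91.8, 69.0]
tcp_rot: [-0.007, 1.568, 2.882]
contact_force: [-0.6, -0.5, -0.0]
grip_width: 47.2
dx -0.05 dy -0.09 dz 0.06 spin -0.002 or 3.140 q1 -0.29 q6 1.529 cur yaw -104.5 t 11.27 F [-0.6 -0.5 -0. ] w 47.2
```

```bash
python3 -m crank '[{"dx":0,"dy":0,"dz":0,"spin":0},{"dx":0,"dy":0,"dz":0,"spin":0},{"dx":0,"dy":0,"dz":0,"spin":0},{"dx":0,"dy":0,"dz":0,"spin":0},{"dx":0,"dy":0,"dz":0,"spin":0},{"dx":-3,"dy":0,"dz":0,"spin":0},{"dx":-6,"dy":0,"dz":0,"spin":0},{"dx":-9,"dy":0,"dz":0,"spin":0},{"dx":-9,"dy":0,"dz":6,"spin":0},{"dx":-9,"dy":0,"dz":6,"spin":0},{"dx":-9,"dy":0,"dz":6,"spin":0}]' 70
python3 - <<'E'
from h import *
from plant import sensors,capture
o=sensors.get_obs();c=capture("wrist");cv2.imwrite("pics/w7.png",c["frame"]);np.save("Pw7.npy",cam(c,o))
rel([534,134,160],-76)
E
```

```text
time: 12.18
tool_pos: [504.6, -76.1, 160.5]
tcp_rot: [0.012, 1.569, 2.9]
contact_force: [1.8, 0.6, -0.9]
grip_width: 64.0
dx 0.05 dy -21.09 dz 2.63 spin -0.497 or 2.644 q1 -0.30 q6 1.524 cur yaw -104.5 t 12.23 F [ 0.2 -1.2  0.5] w 64.2
```

View pics/w7.png

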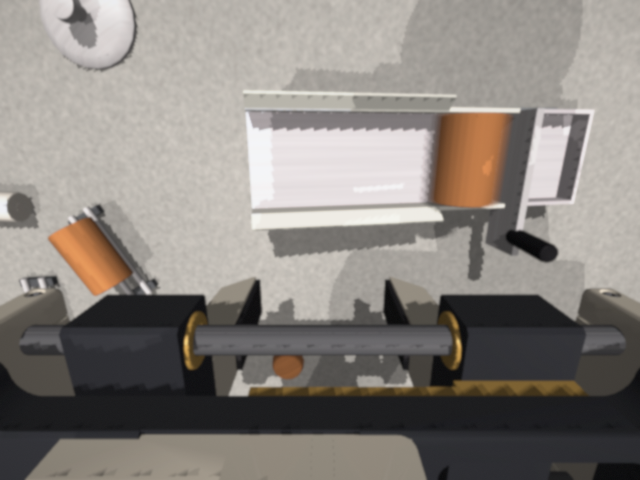

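The thick blank at (470,160) has rolled down and rests squarely against the gate. The middle blank is at (90,255), and I'll fit it next.

Run:
```python
from h import *
np.set_printoptions(suppress=True,precision=1)
V=[(np.load("Pw7.npy"),bmask(cv2.imread("pics/w7.png"))),(np.load("Pt.npy"),bmask(cv2.imread("pics/top0.png"))),(np.load("Pw5.npy"),bmask(cv2.imread("pics/w5.png")))]
print(cylfit(V[:1],534,134,29.1,np.radians(14),38,29.1))
print(cylfit(V[2:],534,134,29.1,np.radians(14),38,29.1))
print(cylfit(V[:2],534,134,29.1,np.radians(14),38))
rel([534,134.5,100],-76)
```

```text
(array([533., 136.]), 29.1, np.float64(13.883786618776574), np.float64(0.09648141284716708))
(array([533.1, 135.7]), 29.1, np.float64(13.390996516630583), np.float64(0.03415859470433391))
(array([533.6, 135.6]), np.float64(29.095933548106196), np.float64(13.382237317340376), np.float64(0.2607239788835596))
dx 6.05 dy -21.14 dz 2.64 spin -0.497 or 2.644 q1 -0.30 q6 1.524 cur yaw -104.5 t 12.23 F [ 0.2 -1.2  0.5] w 64.2
```

```bash
python3 -m crank '[{"dx":0,"dy":-21.2,"dz":2.7,"spin":-0.49},{"dx":0,"dy":-21.2,"dz":2.7,"spin":-0.49},{"dx":0,"dy":-21.2,"dz":2.7,"spin":-0.49},{"dx":5,"dy":-21.2,"dz":2.7,"spin":-0.49},{"dx":5,"dy":-21.2,"dz":2.7,"spin":-0.49},{"dx":6,"dy":-21.2,"dz":2.7,"spin":-0.49},{"dx":6,"dy":-21.2,"dz":2.7,"spin":-0.49},{"dx":6,"dy":-21.2,"dz":2.7,"spin":-0.49},{"dx":6,"dy":-21.2,"dz":2.7,"spin":-0.49},{"dx":6,"dy":-21.2,"dz":2.7,"spin":-0.49}]' 68
python3 - <<'E'
from h import *
rel([533.1,135.8,17],-76.4)
E
```

```text
time: 13.07
tool_pos: [535.8, 133.7, 100.7]
tcp_rot: [2.837, 1.569, -0.07]
contact_force: [-0.4, -0.3, 0.7]
grip_width: 62.5
dx 8.37 dy -0.28 dz 0.23 spin -0.002 or 3.140 q1 0.11 q6 1.442 cur yaw -76.5 t 13.07 F [-0.4 -0.3  0.7] w 62.5
```

```bash
python3 -m crank '[{"dx":1,"dy":-0.3,"dz":0.2,"spin":-0.002},{"dx":3.5,"dy":-0.3,"dz":0.2,"spin":-0.002},{"dx":4,"dy":-0.3,"dz":0.2,"spin":-0.002},{"dx":4,"dy":-0.3,"dz":0.2,"spin":-0.002}]' 68
python3 - <<'E'
from h import *
rel([533.1,135.8,17],-76.4)
E
```

```text
time: 13.4
tool_pos: [531.4, 136.1, 59.1]
tcp_rot: [-0.051, 1.568, -2.956]
contact_force: [-0.6, -0.1, 0.6]
grip_width: 62.2
dx 4.21 dy 0.07 dz -0.17 spin -0.000 or 3.141 q1 0.11 q6 1.445 cur yaw -76.4 t 13.40 F [-0.6 -0.1  0.6] w 62.2
```

```bash
python3 -m crank '[{"dx":2,"dy":0,"dz":-0.1,"spin":0},{"dx":3.5,"dy":0,"dz":-0.1,"spin":0},{"dx":4.2,"dy":0,"dz":-0.1,"spin":0},{"dx":4.2,"dy":0,"dz":-0.1,"spin":0},{"dx":4.2,"dy":0,"dz":-0.1,"spin":0}]' 68
python3 - <<'E'
from h import *
rel([533.1,135.8,17],-76.4)
E
```

```text
time: 13.82
tool_pos: [533.6, 137.2, 18.6]
tcp_rot: [2.907, 1.57, 0.003]
contact_force: [-0.3, 0.9, 0.5]
grip_width: 62.5
dx 0.16 dy 0.12 dz 0.08 spin 0.001 or -3.141 q1 0.11 q6 1.445 cur yaw -76.3 t 13.82 F [-0.3  0.9  0.5] w 62.5
```

```bash
python3 -m crank '[{"dx":0.1,"dy":0.1,"dz":0.1,"spin":0},{"dx":0.1,"dy":0.1,"dz":0.1,"spin":0},{"dx":0.1,"dy":0.1,"dz":0.1,"spin":0},{"dx":0.1,"dy":0.1,"dz":0.1,"spin":0},{"dx":0.1,"dy":0.1,"dz":0.1,"spin":0},{"dx":0.1,"dy":0.1,"dz":0.1,"spin":0}]' 30
python3 - <<'E'
from h import *
rel([533.1,135.8,17],-76.4)
E
```

```text
time: 14.32
tool_pos: [532.6, 136.2, 17.2]
tcp_rot: [2.677, 1.57, -0.226]
contact_force: [-0.4, -1.4, 3.3]
grip_width: 37.2
dx 0.02 dy 0.05 dz -0.04 spin 0.002 or -3.140 q1 0.11 q6 1.443 cur yaw -76.3 t 14.32 F [-0.4 -1.4  3.3] w 37.2
```

Gripped, at 37.2 mm. Now lift and carry it to the chute.

```bash
python3 -m crank '[{"dx":-3,"dy":0,"dz":0,"spin":0},{"dx":-7,"dy":0,"dz":0,"spin":0},{"dx":-11,"dy":0,"dz":0,"spin":0},{"dx":-14,"dy":0,"dz":0,"spin":0},{"dx":-14,"dy":0,"dz":0,"spin":0},{"dx":-14,"dy":0,"dz":0,"spin":0}]' 30
python3 - <<'E'
from h import *
rel([505.5,-76,160],-104.4)
E
```

```text
time: 14.82
tool_pos: [533.2, 136.5, 158.5]
tcp_rot: [3.015, 1.567, 0.112]
contact_force: [0.2, -0.3, -0.6]
grip_width: 36.9
dx -0.17 dy 19.99 dz 7.72 spin 0.490 or -2.651 q1 0.11 q6 1.443 cur yaw -76.3 t 14.82 F [ 0.2 -0.3 -0.6] w 36.9
```

```bash
python3 -m crank '[{"dx":-0.2,"dy":20,"dz":7.7,"spin":0.49},{"dx":-0.2,"dy":20,"dz":7.7,"spin":0.49},{"dx":-0.2,"dy":20,"dz":7.7,"spin":0.49},{"dx":-0.2,"dy":20,"dz":7.7,"spin":0.49},{"dx":-0.2,"dy":20,"dz":7.7,"spin":0.49},{"dx":-0.2,"dy":20,"dz":7.7,"spin":0.49},{"dx":-0.2,"dy":20,"dz":7.7,"spin":0.49},{"dx":-0.2,"dy":20,"dz":7.7,"spin":0.49},{"dx":-0.2,"dy":20,"dz":7.7,"spin":0.49}]' 30
python3 - <<'E'
from h import *
from plant import sensors,capture
o=sensors.get_obs();c=capture("wrist");cv2.imwrite("pics/w8.png",c["frame"])
M=np.linalg.inv(np.array(c["mount"]));f=240/np.tan(np.radians(c["vfov"])/2)
P=np.array([[f,0,c["cx"]],[0,f,c["cy"]],[0,0,1]])@M[:3]
for dz in(-35,-32,-29):print(dz,proj(P,[[-12,0,dz]]).round(1).tolist())
rel([564.4,-90.8,130],-104.4)
E
```

```text
time: 15.57
tool_pos: [504.4, -74.9, 157.8]
tcp_rot: [-0.259, 1.569, 2.632]
contact_force: [0.5, 0.6, -0.0]
grip_width: 37.5
-35 [[323.4, 238.5]]
-32 [[323.4, 244.8]]
-29 [[323.4, 250.9]]
dx 2.80 dy 0.09 dz -6.19 spin 0.002 or -3.139 q1 -0.30 q6 1.522 cur yaw -104.3 t 15.62 F [-0.2 -0.3 -0.2] w 37.3
```

View pics/w8.png

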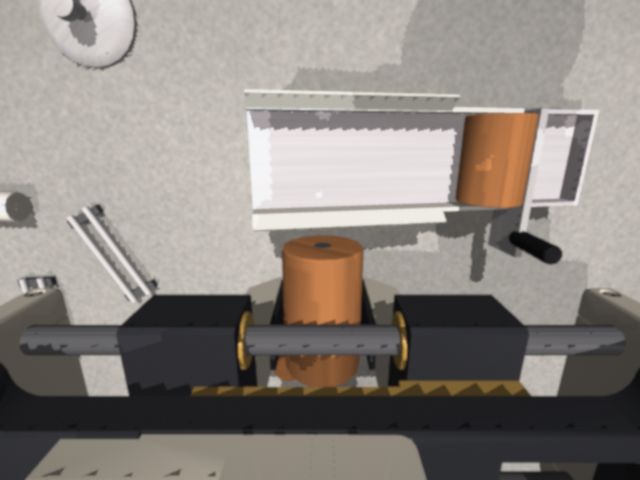

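The thick blank now touches the gate at (497,160). The held blank's end centre is at (322,245), where the model puts it (323,245), so it is centred in the hand. Next I place it.

```bash
python3 -m crank '[{"dx":0,"dy":0.1,"dz":-3,"spin":0},{"dx":2,"dy":0.1,"dz":-6.2,"spin":0},{"dx":4,"dy":0.1,"dz":-6.2,"spin":0},{"dx":4,"dy":0.1,"dz":-6.2,"spin":0},{"dx":4,"dy":0.1,"dz":-6.2,"spin":0}]' 30
python3 - <<'E'
from h import *
rel([564.4,-90.8,67],-104.4)
E
```

```text
time: 16.03
tool_pos: [563.5, -90.9, 117.5]
tcp_rot: [-0.055, 1.567, 2.837]
contact_force: [-0.8, -0.1, 0.3]
grip_width: 37.4
dx 5.05 dy -0.03 dz -0.10 spin 0.002 or -3.139 q1 -0.29 q6 1.526 cur yaw -104.3 t 16.03 F [-0.8 -0.1  0.3] w 37.4
```

```bash
python3 -m crank '[{"dx":2,"dy":0,"dz":-0.1,"spin":0},{"dx":4,"dy":0,"dz":-0.1,"spin":0},{"dx":5,"dy":0,"dz":-0.1,"spin":0},{"dx":5,"dy":0,"dz":-0.1,"spin":0},{"dx":5,"dy":0,"dz":-0.1,"spin":0}]' 30
python3 - <<'E'
from h import *
rel([564.4,-90.8,67],-104.4)
E
```

```text
time: 16.45
tool_pos: [565.6, -92.5, 69.6]
tcp_rot: [2.938, 1.57, -0.454]
contact_force: [0.4, -0.3, -1.7]
grip_width: 37.3
dx 0.26 dy -0.14 dz 0.16 spin 0.001 or -3.141 q1 -0.30 q6 1.526 cur yaw -104.4 t 16.45 F [ 0.4 -0.3 -1.7] w 37.3
```

```bash
python3 -m crank '[{"dx":0.2,"dy":-0.1,"dz":0.1,"spin":0},{"dx":0.2,"dy":-0.1,"dz":0.1,"spin":0}]' 30
python3 -m crank '[{"dx":0,"dy":0,"dz":0,"spin":0},{"dx":0,"dy":0,"dz":0,"spin":0},{"dx":0,"dy":0,"dz":0,"spin":0},{"dx":0,"dy":0,"dz":0,"spin":0},{"dx":0,"dy":0,"dz":0,"spin":0},{"dx":-3,"dy":0,"dz":0,"spin":0},{"dx":-6,"dy":0,"dz":0,"spin":0},{"dx":-9,"dy":0,"dz":0,"spin":0},{"dx":-9,"dy":0,"dz":6,"spin":0},{"dx":-9,"dy":0,"dz":6,"spin":0},{"dx":-9,"dy":0,"dz":6,"spin":0}]' 58
python3 - <<'E'
from h import *
from plant import sensors,capture
o=sensors.get_obs();c=capture("wrist");cv2.imwrite("pics/w9.png",c["frame"])
rel([473.5,231.5,100],-9.5-90)
E
```

```text
time: 16.62
tool_pos: [565.3, -91.6, 67.9]
tcp_rot: [3.101, 1.569, -0.291]
contact_force: [-0.7, 0.1, -1.3]
grip_width: 36.9
time: 17.53
tool_pos: [503.5, -75.7, 157.2]
tcp_rot: [-0.015, 1.569, 2.876]
contact_force: [1.5, 0.8, -0.6]
grip_width: 53.0
dx 5.73 dy -29.02 dz 10.75 spin -0.085 or 3.056 q1 -0.30 q6 1.522 cur yaw -104.4 t 17.58 F [ 0.3 -0.2  0.2] w 53.2
```

View pics/w9.png

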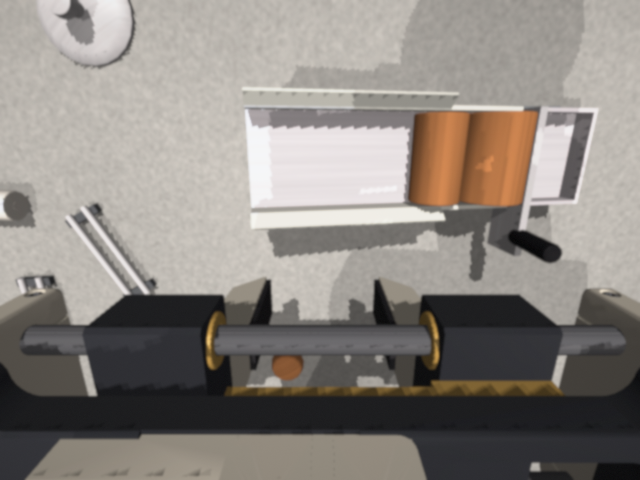

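The middle blank at (440,158) now rests against the thick one at (498,158). On to the thin blank, with one close look to confirm it.

```bash
python3 - <<'E'
from h import *
rel([420,240.5,120],-99.4)
E
python3 -m crank '[{"dx":0,"dy":-28,"dz":16,"spin":-0.085},{"dx":0,"dy":-28,"dz":16,"spin":-0.085},{"dx":0,"dy":-28.5,"dz":16.2,"spin":-0.085},{"dx":3.7,"dy":-28.5,"dz":16.2,"spin":-0.085},{"dx":3.7,"dy":-28.5,"dz":16.2,"spin":-0.085},{"dx":3.7,"dy":-28.5,"dz":16.2,"spin":-0.085},{"dx":3.7,"dy":-28.5,"dz":16.2,"spin":-0.085},{"dx":3.7,"dy":-28.5,"dz":16.2,"spin":-0.085},{"dx":3.7,"dy":-28.5,"dz":16.2,"spin":-0.085},{"dx":3.7,"dy":-28.5,"dz":16.2,"spin":-0.085},{"dx":3.7,"dy":-28.5,"dz":16.2,"spin":-0.085},{"dx":3.7,"dy":-28.5,"dz":16.2,"spin":-0.085}]' 50
python3 - <<'E'
from h import *
from plant import sensors,capture
o=sensors.get_obs();c=capture("wrist");cv2.imwrite("pics/w10.png",c["frame"]);P=cam(c,o)
print(cylfit([(P,bmask(c["frame"]))],473.5,231.6,23.4,np.radians(-9.4),28,23.4))
print(cylfit([(P,bmask(c["frame"])),(np.load("Pw5.npy"),bmask(cv2.imread("pics/w5.png")))],473.5,231.6,23.4,np.radians(-9.4),28))
rel([473.5,231.6,15],-99.4)
E
```

```text
dx 3.73 dy -28.57 dz 16.16 spin -0.087 or 3.055 q1 -0.30 q6 1.522 cur yaw -104.4 t 17.58 F [ 0.3 -0.2  0.2] w 53.2
time: 18.58
tool_pos: [421.6, 238.8, 119.7]
tcp_rot: [2.942, 1.57, -0.367]
contact_force: [-0.2, 0.3, -0.3]
grip_width: 46.2
(array([472.76637269, 231.98783204]), 23.4, np.float64(-10.696970314647011), np.float64(0.11529698200661406))
(array([472.69568643, 231.39747301]), np.float64(20.224983067452982), np.float64(-11.796967898806404), np.float64(0.19308751806088603))
dx 10.49 dy -0.19 dz -5.23 spin -0.004 or 3.137 q1 0.36 q6 2.096 cur yaw -99.6 t 18.63 F [ 0.2  0.2 -0.2] w 45.6
```

View pics/w10.png

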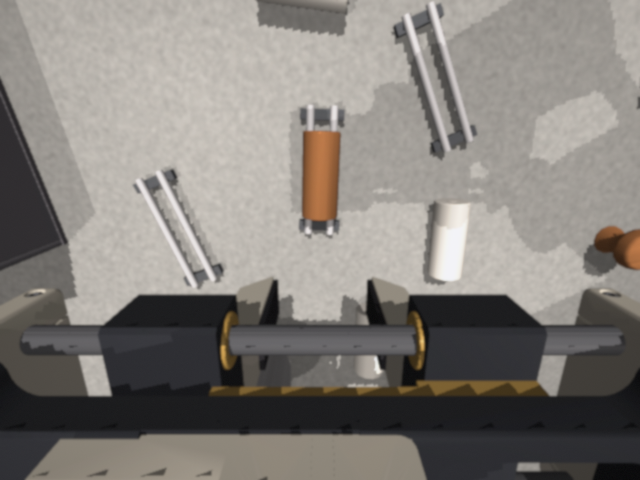

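The brown thin blank is on its cradle at (321,175). The white look-alike lies loose at (450,240), well clear of the fingers.

```bash
python3 -m crank '[{"dx":1,"dy":-0.2,"dz":-3,"spin":0},{"dx":3,"dy":-0.2,"dz":-5.2,"spin":0},{"dx":6,"dy":-0.2,"dz":-5.2,"spin":0},{"dx":6,"dy":-0.2,"dz":-5.2,"spin":0},{"dx":6,"dy":-0.2,"dz":-5.2,"spin":0}]' 55
python3 - <<'E'
from h import *
rel([473,231.7,14.5],-99.8)
E
```

```text
time: 19.05
tool_pos: [471.5, 231.4, 58.8]
tcp_rot: [0.488, 1.567, -2.822]
contact_force: [-0.6, -0.1, 1.0]
grip_width: 50.5
dx 4.43 dy -0.07 dz -0.16 spin 0.003 or -3.139 q1 0.31 q6 2.050 cur yaw -99.7 t 19.05 F [-0.6 -0.1  1. ] w 50.5
```

```bash
python3 -m crank '[{"dx":2,"dy":0,"dz":-0.1,"spin":0},{"dx":3.5,"dy":0,"dz":-0.1,"spin":0},{"dx":4.4,"dy":0,"dz":-0.1,"spin":0},{"dx":4.4,"dy":0,"dz":-0.1,"spin":0},{"dx":4.4,"dy":0,"dz":-0.1,"spin":0}]' 55
python3 - <<'E'
from h import *
rel([473,231.7,14.5],-99.8)
E
```

```text
time: 19.47
tool_pos: [473.5, 232.8, 16.7]
tcp_rot: [-2.749, 1.57, 0.227]
contact_force: [0.1, -0.1, 0.3]
grip_width: 50.6
dx 0.22 dy 0.12 dz 0.04 spin 0.005 or -3.137 q1 0.31 q6 2.049 cur yaw -99.5 t 19.47 F [ 0.1 -0.1  0.3] w 50.6
```

```bash
python3 -m crank '[{"dx":0.2,"dy":0.1,"dz":0,"spin":0.003},{"dx":0.2,"dy":0.1,"dz":0,"spin":0.003},{"dx":0.2,"dy":0.1,"dz":0,"spin":0.003},{"dx":0.2,"dy":0.1,"dz":0,"spin":0.003},{"dx":0.2,"dy":0.1,"dz":0,"spin":0.003},{"dx":0.2,"dy":0.1,"dz":0,"spin":0.003}]' 18
python3 -m crank '[{"dx":-3,"dy":0,"dz":0,"spin":0},{"dx":-7,"dy":0,"dz":0,"spin":0},{"dx":-11,"dy":0,"dz":0,"spin":0},{"dx":-14,"dy":0,"dz":0,"spin":0},{"dx":-14,"dy":0,"dz":0,"spin":0},{"dx":-14,"dy":0,"dz":0,"spin":0}]' 18
python3 - <<'E'
from h import *
rel([505.5,-76,160],-104.4)
E
```

```text
time: 19.97
tool_pos: [473.3, 231.8, 14.2]
tcp_rot: [-2.996, 1.57, -0.024]
contact_force: [-1.5, -1.4, 6.2]
grip_width: 27.2
time: 20.47
tool_pos: [474.0, 232.1, 155.3]
tcp_rot: [-2.668, 1.567, 0.305]
contact_force: [-0.8, -0.3, -1.5]
grip_width: 27.3
dx -0.49 dy 29.84 dz -8.30 spin 0.082 or -3.059 q1 0.31 q6 2.050 cur yaw -99.7 t 20.47 F [-0.8 -0.3 -1.5] w 27.3
```

```bash
python3 -m crank '[{"dx":-0.5,"dy":29.8,"dz":-8.3,"spin":0.082},{"dx":-0.5,"dy":29.8,"dz":-8.3,"spin":0.082},{"dx":-0.5,"dy":29.8,"dz":-8.3,"spin":0.082},{"dx":-0.5,"dy":29.8,"dz":-8.3,"spin":0.082},{"dx":-0.5,"dy":29.8,"dz":-8.3,"spin":0.082},{"dx":-0.5,"dy":29.8,"dz":-8.3,"spin":0.082},{"dx":-0.5,"dy":29.8,"dz":-8.3,"spin":0.082},{"dx":-0.5,"dy":29.8,"dz":-8.3,"spin":0.082},{"dx":-0.5,"dy":29.8,"dz":-8.3,"spin":0.082},{"dx":-0.5,"dy":29.8,"dz":-8.3,"spin":0.082},{"dx":-0.5,"dy":29.8,"dz":-8.3,"spin":0.082},{"dx":-0.5,"dy":29.8,"dz":-8.3,"spin":0.082}]' 18
python3 - <<'E'
from h import *
from plant import sensors,capture
o=sensors.get_obs();c=capture("wrist");cv2.imwrite("pics/w11.png",c["frame"])
M=np.linalg.inv(np.array(c["mount"]));f=240/np.tan(np.radians(c["vfov"])/2)
P=np.array([[f,0,c["cx"]],[0,f,c["cy"]],[0,0,1]])@M[:3]
for dz in(-35,-32,-29):print(dz,proj(P,[[-9,0,dz]]).round(1).tolist())
rel([564.4,-90.8,130],-104.4)
E
```

```text
time: 21.47
tool_pos: [504.2, -74.5, 158.0]
tcp_rot: [-0.177, 1.569, 2.715]
contact_force: [0.5, 0.5, -0.7]
grip_width: 27.1
-35 [[323.4, 236.6]]
-32 [[323.4, 242.8]]
-29 [[323.4, 248.9]]
dx 2.82 dy 0.10 dz -6.22 spin 0.002 or -3.139 q1 -0.30 q6 1.523 cur yaw -104.3 t 21.52 F [ 0.   0.1 -0.8] w 27.1
```

View pics/w11.png

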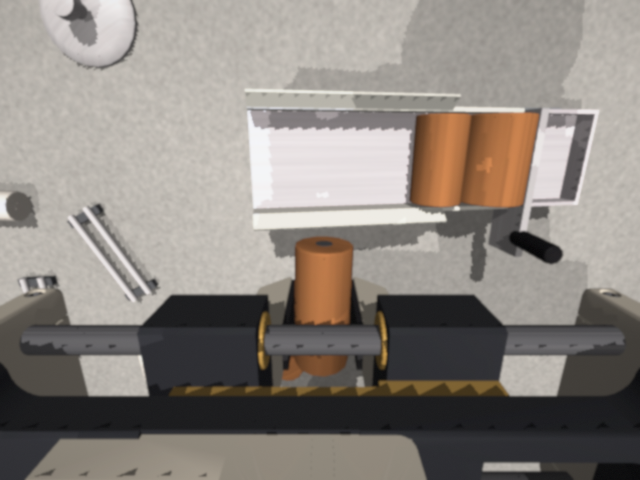

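Centred again: the end is at (323,244). The queue is undisturbed. Now I place the thin blank.

```bash
python3 -m crank '[{"dx":0,"dy":0.1,"dz":-3,"spin":0},{"dx":2,"dy":0.1,"dz":-6.2,"spin":0},{"dx":4,"dy":0.1,"dz":-6.2,"spin":0},{"dx":4,"dy":0.1,"dz":-6.2,"spin":0},{"dx":4,"dy":0.1,"dz":-6.2,"spin":0}]' 18
python3 -m crank '[{"dx":2,"dy":0,"dz":-0.1,"spin":0},{"dx":4,"dy":0,"dz":-0.1,"spin":0},{"dx":5,"dy":0,"dz":0,"spin":0},{"dx":5,"dy":0,"dz":0,"spin":0},{"dx":5,"dy":0,"dz":0,"spin":0}]' 18
python3 - <<'E'
from h import *
rel([564.4,-90.8,67],-104.4)
E
```

```text
time: 21.93
tool_pos: [563.3, -90.9, 117.6]
tcp_rot: [-0.047, 1.567, 2.845]
contact_force: [-1.8, -0.2, 0.0]
grip_width: 27.4
time: 22.35
tool_pos: [564.4, -92.0, 69.6]
tcp_rot: [2.898, 1.57, -0.494]
contact_force: [0.5, -0.1, -0.7]
grip_width: 27.4
dx 0.26 dy -0.11 dz 0.03 spin 0.001 or -3.141 q1 -0.30 q6 1.526 cur yaw -104.4 t 22.35 F [ 0.5 -0.1 -0.7] w 27.4
```

```bash
python3 -m crank '[{"dx":0.2,"dy":-0.1,"dz":0,"spin":0},{"dx":0.2,"dy":-0.1,"dz":0,"spin":0}]' 18
python3 -m crank '[{"dx":0,"dy":0,"dz":0,"spin":0},{"dx":0,"dy":0,"dz":0,"spin":0},{"dx":0,"dy":0,"dz":0,"spin":0},{"dx":0,"dy":0,"dz":0,"spin":0},{"dx":0,"dy":0,"dz":0,"spin":0},{"dx":-3,"dy":0,"dz":0,"spin":0},{"dx":-6,"dy":0,"dz":0,"spin":0},{"dx":-9,"dy":0,"dz":0,"spin":0},{"dx":-9,"dy":0,"dz":6,"spin":0},{"dx":-9,"dy":0,"dz":6,"spin":0},{"dx":-9,"dy":0,"dz":6,"spin":0},{"dx":-9,"dy":0,"dz":6,"spin":0},{"dx":-9,"dy":0,"dz":6,"spin":0}]' 46
python3 - <<'E'
from h import *
from plant import sensors,capture
o=sensors.get_obs();c=capture("wrist");cv2.imwrite("pics/w12.png",c["frame"]);cv2.imwrite("pics/top12.png",capture("top")["frame"])
rel([505.5,-76,160],-104.4)
E
```

```text
time: 22.52
tool_pos: [565.4, -91.3, 67.9]
tcp_rot: [3.096, 1.569, -0.297]
contact_force: [1.0, -0.4, -0.1]
grip_width: 26.9
time: 23.6
tool_pos: [507.4, -76.7, 156.9]
tcp_rot: [3.037, 1.57, -0.356]
contact_force: [0.2, -0.4, -0.0]
grip_width: 42.2
dx -0.35 dy -0.02 dz 0.21 spin -0.000 or 3.142 q1 -0.30 q6 1.523 cur yaw -104.4 t 23.70 F [-0.1  1.1 -0.4] w 42.0
```

View pics/w12.png

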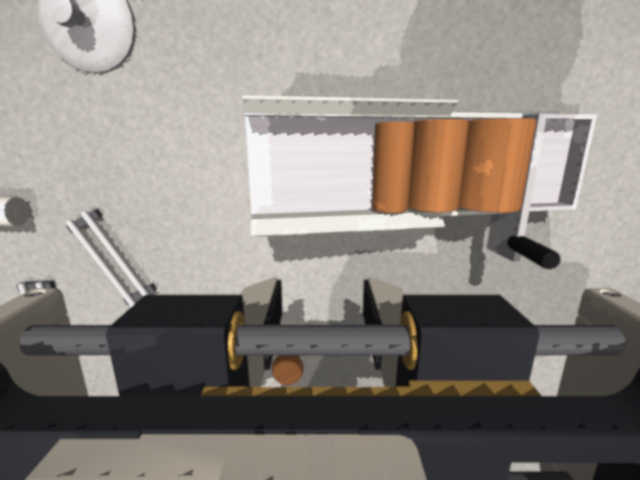

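View pics/top12.png

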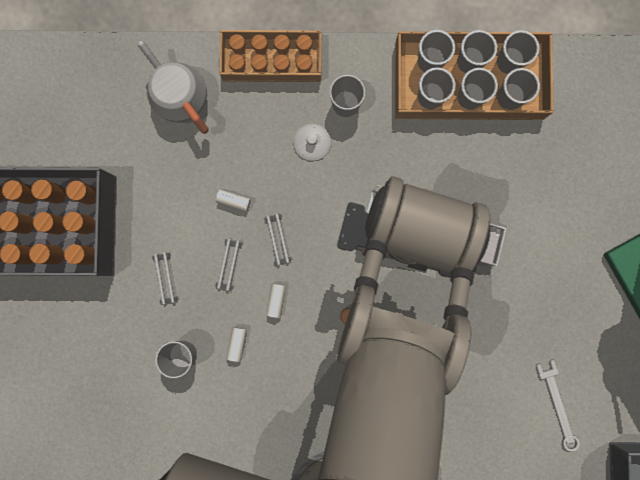

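The queue is thick, middle, thin from the gate at (498,163), (440,163) and (393,165). The cradles are empty and the lid, cup and knob haven't moved. I'll let it settle a moment and compare.

```bash
python3 -m crank '[{"dx":-2,"dy":0,"dz":0,"spin":0},{"dx":-4,"dy":0,"dz":0,"spin":0},{"dx":-4,"dy":0,"dz":0,"spin":0},{"dx":-4,"dy":0,"dz":0,"spin":0},{"dx":-4,"dy":0,"dz":0,"spin":0},{"dx":-4,"dy":0,"dz":0,"spin":0},{"dx":-4,"dy":0,"dz":0,"spin":0},{"dx":-4,"dy":0,"dz":0,"spin":0}]' 46
python3 - <<'E'
from h import *
from plant import sensors,capture
o=sensors.get_obs();c=capture("wrist");im=c["frame"];cv2.imwrite("pics/w13.png",im);P=cam(c,o)
cv2.imwrite("pics/w13c.png",cv2.resize(im[60:280,220:600],None,fx=2,fy=2,interpolation=cv2.INTER_CUBIC))
a=np.radians(-104.43);R=np.array([[np.cos(a),-np.sin(a),0],[np.sin(a),np.cos(a),0],[0,0,1]])
w=lambda X:np.array(X)@R.T+[527.6,-233.9,0]
print("shut post expected px",proj(P,w([[9,-60,102]])), "tip of gate +y", proj(P,w([[9,35,64]])))
E
```

```text
time: 24.37
tool_pos: [506.4, -76.4, 196.0]
tcp_rot: [-0.001, 1.569, 2.889]
contact_force: [0.5, -0.2, -0.5]
grip_width: 42.3
shut post expected px [[520.56904928 241.97000951]] tip of gate +y [[514.4686067  116.98749941]]
```

View pics/w13c.png

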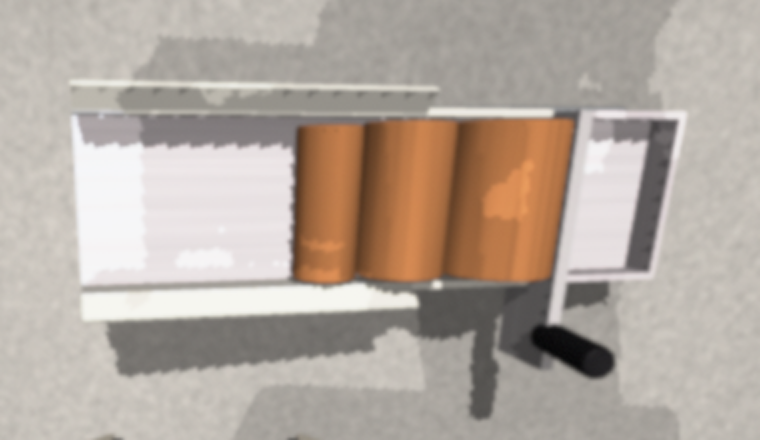

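The queue is settled and unchanged. The post top is at (518.5,240), against (520.6,242) predicted for fully shut, so it agrees within calibration. Handing in.

```bash
python3 -c "
from plant import bot
print(bot.close_job())"
```

```text
the job is handed in; nothing more can be done
None
```

The gate is shut and all three blanks are queued against it in order: thick, middle, thin. I handed the job in at about 24.4 s of the 69 s allowed.

- **Gate:** I gripped the post and slid the gate shut. I then pushed it again with closed fingers until the force rose to about 19.5 N with no further movement.
- **Blanks:** I picked each from its cradle and released it at the loading point. The last wrist picture shows all three lying straight across the chute and touching.
- **Bystanders:** The lid, cup and knob look unmoved in the last top view, where the arm partly hides the knob. The white look-alikes were not touched.
- **Disagreements:** Right after the gate first shut, the post read about 2.7 mm short of its shut position. The second push showed the gate was at its stop, so I moved my estimate of the chute's centre instead. My first chute estimate was also about 7 mm out along the slope, because I had not allowed for the gate and rails leaning with the floor. In the final check the post was about 3 px from where it was predicted, within the camera calibration.

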